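Hang the washed ladle in the drying rack and set the timer

TASK

Take the blue-handled ladle off the drip stand and hang it by its hook on the drying rack's rail, in the free place under the blue clip and centred between its hanging neighbours, without pushing the neighbours along the rail or knocking them off. Let go of it, then turn the timer dial on the rack's blower box clockwise from its off stop to the third click, and let go.

Things in the scene. Friction and masses are not known exactly. Their poses are not given: they have to be found in the camera images.
- ladle_grip (a point): centre of the blue ladle's plastic grip sleeve: 16 mm wide (its y), 10 mm thick (x), 70 mm long (z). z points up along the handle, x from the handle to the bar and bowl, y along the bar. The hook covers the handle from above: grip the sleeve by its narrow sides (fingers closing along y), tool tilted about 40 to 45 degrees from vertical, coming down and forward from the -x side.
- ladle_hook (a point): where the bar's centre line runs through the ladle's hook when it hangs: x +14, z +80 mm from the sleeve's centre, same axes. The roof-shaped hook is 12 mm wide, 25 mm inside in x; its top is 12 mm above this point; the tongue on the +x side ends 18 mm below it. So raise the ladle over 24 mm (35 is safe) to clear the 12 mm bar, then draw it to -x.
- ladle: the blue-handled steel ladle, 197 mm long, 0.12 to 0.2 kg; origin and axes as ladle_grip. A strip leads down from the sleeve to a bowl 60 mm across, its centre at x +30 mm, from z -105 to z -71 mm. At the start it hangs loose by its hook on the drip stand's bar, handle on the robot's side; its balance makes it hang upright.
- stand: fixed drip stand; origin on the table straight below its bar, robot's side is -x. The bar, 12 mm thick, runs along its y at 260 mm height from a post (18 mm square, 266 mm high, at y +95 mm) to a 20 mm round stop at y -60 mm. The ladle starts near y 0. Base plate 130 x 165 mm, 8 mm high. Nothing is above the bar.
- clip: blue clip, 26 mm wide, round the rack's duct above the free place. Its origin is not in the clip but 78 mm below it, on the rail's centre line in the middle of the free place: bring the ladle's hook point here. x points across the rail away from the robot, y along the rail, z up. Neighbours hang 75 mm to either side, low ends about 60 mm wide: about 14 mm is free on either side of the ladle's bowl.
- rack: fixed drying rack; origin on the table below the middle of its rail; x away from the robot, y along the rail. Rail: 12 mm bar at 260 mm height, posts at y +-180 mm; handles hang on its -x side. Air duct above: x +-35, y +-200 mm, 340 to 370 mm high, so come in tilted. White blower box: x -145 to 55, y -355 to -205, 90 mm high. Drip tray 10 mm high.
- turner_hook (a point): hook point of the turner (black sleeve): where the rail's centre line runs through its hook. Hook, sleeve and axes as the blue ladle's (sleeve centre 80 mm lower, 14 mm to -x). Slotted blade 60 mm wide, to 120 mm below the sleeve's centre. It hangs loose on the rail near the free place and must stay hanging where it is.
- skimmer_hook (a point): hook point of the skimmer (red sleeve): where the rail's centre line runs through its hook. Hook, sleeve and axes as the blue ladle's (sleeve centre 80 mm lower, 14 mm to -x). Disc 62 mm across, 30 mm to +x of the handle, 95 mm below the sleeve's centre. It hangs loose on the rail near the free place and must stay hanging where it is.
- small_ladle_hook (a point): hook point of the second ladle (green sleeve): where the rail's centre line runs through its hook. Hook, sleeve and axes as the blue ladle's (sleeve centre 80 mm lower, 14 mm to -x). Shape and size of the blue ladle. It hangs loose on the rail near the free place and must stay hanging where it is.
- timer (a joint): angle of the timer dial in rad: 0 at the off stop, where it starts; grows as it is turned clockwise seen from above, up to 2.51 (6 clicks). Each click is 24 degrees (0.419 rad): the third is at 1.257 rad. Detents of about 0.04 N m draw it to the nearest click when let go.
- timer_grip (a point): on the black dial's vertical axis, 127 mm above the table (rack x -95, y -280 mm), at the height to grip. Bar grip 57 mm long, 14 mm wide, 32 mm high, its top 7 mm above this point, on a disc of 60 mm diameter. The frame turns with the dial: the bar lies along x, so close the fingers along y. The white pointer is on its -x end, towards the robot when off; black strokes mark the clicks, a red one off.

How it is judged:
On the way, in this order (a step that is already met when the one before it is completed fails the run):
1. the blue ladle hangs on the rail in the free place, let go of, while the dial is still off (x of ladle_hook in the frame of clip between -0.008 and 0.008 m and y of ladle_hook in the frame of clip between -0.015 and 0.015 m and z of ladle_hook in the frame of clip between -0.008 and 0.006 m and angle between ladle_grip's own z axis and vertical below 0.2 rad and contact force between the fingers and ladle below 0.05 N and value of joint timer below 0.15 rad), for 0.3 s.
2. the dial stands at the third click (value of joint timer between 1.16664 and 1.34664 rad), for 0.2 s.
At the end, for the whole second after the job is handed in: Blue ladle hangs on the rail under the clip: hook within 15 mm along and 8 mm across the rail and in height, upright within 0.2 rad, at rest, let go; dial within 0.09 rad of the third click (1.257 rad), let go; each neighbour's hook within 20 mm of its start (all of step 2 and x of ladle_hook in the frame of clip between -0.008 and 0.008 m and y of ladle_hook in the frame of clip between -0.015 and 0.015 m and z of ladle_hook in the frame of clip between -0.008 and 0.006 m and angle between ladle_grip's own z axis and vertical below 0.2 rad and contact force between the fingers and ladle below 0.05 N and linear speed of ladle below 0.05 m/s and velocity of joint timer below 0.1 rad/s and distance of each of turner_hook, skimmer_hook, small_ladle_hook from where it was at the start of the episode below 0.02 m); the robot touches nothing.
It fails at once if a neighbour was pushed more than 25 mm or knocked off the rail (distance of any of turner_hook, skimmer_hook, small_ladle_hook from where it was at the start of the episode above 0.025 m).
It fails at once if the ladle was dropped to the table (height (world z) of ladle_grip below 0.1 m).
It also fails if it takes over 58 s, if anything falls off the work surface, if the arm or the gripper's body presses on something with over 40 N, if the wrist force passes 120 N, or if a joint passes its speed limit or range.

ROBOT

A 6-joint arm with a two-finger parallel gripper is mounted at the origin on the work surface. World frame = base frame: x ahead of the robot, y to its left, z up, the work surface at z = 0. Lengths are in m, angles in rad, forces in N, time in s.
With the tool pointing down it reaches from about 0.375 to 0.9 m from the base axis. Payload 3.1 kg.
Tool frame: the origin (TCP) lies on the front face of the gripper's body, between the roots of the fingers; the fingertips stand 73 mm ahead of it and the grasp point (between the pads) lies 54 mm ahead of it (manip.finger_overhang is the distance from the TCP to the fingertips, in m); z points along the fingers, y is the direction in which the jaws open and shut (so a half turn about z gives the same grasp; the last joint's range is limited). The gripper opens to 85 mm and grips with 20 to 120 N. Pads are 22 mm wide; open, the fingers measure 114 mm over their backs; the gripper's body (76 mm by 85 mm) begins 54 mm behind the grasp point. The pads swing forward as they close: fully open they stand 13 mm farther back than shut.
Start: joints at [-1.298, 0.527, 1.433, -0, 1.181, -0.178], TCP at [0.273, -0.562, 0.304] pointing down, gripper open.
Joint ranges: [-3.08, 3.08], [-0.75, 2.2], [0.22, 2.44], [-1.43, 4.57], [0, 2.65], [-2.85, 2.85]. Speed limits (rad/s): [2.79, 2.79, 3.14, 3.14, 3.14, 3.14].

INTERFACE

Orientations are given as a unit quaternion [x, y, z, w].
In Python, from station import manip gives the robot as it stands.
- The arm moves only by the tool apply_moves, never from a script. Its argument "increments" is a list that holds one entry, the list of rows, each a list of 4 numbers: the shift along the tool's x, y, z in m, then the turn about the tool's z in degrees. In form: [[[dx, dy, dz, spin], ...]]. A call has 1 to 5 rows; each row shifts and turns the pose as measured when the row begins, along the tool's axes as they then stand; what a row does not reach is not made up. A row lasts 1/10 s, in which the tool goes at most 50 mm and 8.59 degrees, less where a joint would pass 70% of its speed; a pose out of reach is approached as far as the arm can. A call with a gripper value outside its range is refused whole. "fingers" is the opening, from 0 (shut) to 1 (fully open), set as the call begins (left out, the last holds). The fingers move at their own pace and stop on an object; "newtons" is the grip in N (left out, the last holds). Time passes only in rows, so rows that do not move let the fingers close. It gives the time, the measured TCP pose, the force and the opening at its end, in the units of the state.
- manip.sense(): the state, without advancing time (a new reading comes with each control period).
- manip.snapshot(name): name is "side" or "top" or "wrist"; returns (picture, depth): 384x512x3 uint8, red, green, blue; 384x512 float32, m along the optical axis (not along the pixel's ray), 0 where there is no reading.
- manip.camera_model(name): a dict with "mtx" (3x3 intrinsics, pixels), "R" (3x3) and "t" (3): a world point X has camera coordinates R X + t; the wrist camera has in their place "mount" (4x4, takes a point from camera to tool coordinates, whose origin is the TCP and whose axes are the flange's). Camera axes: x right, y down, z forward; pixel columns grow to the right and rows downward; lengths in m; the calibration is good to about 2 mm. A picture is of the moment at which its call begins: read the wrist's pose just before it. camera_model takes no time and is no camera call.
- manip.sign_off(): hands the job in, once; it reports no verdict.
The state is a dict: "t": time; "q": joint angles; "qd": joint speeds; "tau": joint torques, N m; "tcp_pos": TCP position; "tool_rot": TCP orientation; "force": force on the tool from outside, world axes, zero at the start; "ft_torque": the same for the moment, N m; "finger_gap": opening from 0.0 (shut) to 1.0 (fully open).
Only numpy, scipy, OpenCV 4.12 (cv2) and the standard library are available. Lean on these libraries where they do the work, as an engineer would, in place of code of your own. Each camera call takes 0.05 s, during which the arm holds its last target.

## Working session

There is one attempt and no reset: what is moved stays moved. The work goes in short steps, Python scripts to look and compute and a tool call to move; the robot and the scene stay as the last step left them, time stands still between calls to the robot, and variables do not carry over. Pictures are saved under pics/ and viewed, and the job is handed in when it is done.

Besides the shell and the picture viewer there is one more tool, called after "Call:" as name([rows], argument=value, ...), one row to a line, values as JSON. apply_moves: Moves the arm, as the interface text tells. Its arguments: {"type":"object","properties":{"increments":{"type":"array","items":{"type":"array","items":{"type":"array","items":{"type":"number"}}}},"fingers":{"type":"number"},"newtons":{"type":"number"}},"required":["increments"]}

```bash
ls; mkdir -p pics; cat > h.py <<'E'
import numpy as np, cv2
from station import manip
from scipy.spatial.transform import Rotation as Rn
def save(n,name):
    p,d=manip.snapshot(n); cv2.imwrite(f'pics/{name}.png',cv2.cvtColor(p,cv2.COLOR_RGB2BGR)); np.save(f'pics/{name}.npy',d); return p,d
def cloud(n,d,state=None):
    m=manip.camera_model(n);K=np.array(m['mtx']);v,u=np.mgrid[0:d.shape[0],0:d.shape[1]]
    c=np.stack([(u-K[0,2])/K[0,0]*d,(v-K[1,2])/K[1,1]*d,d],-1)
    if n=='wrist':
        M=np.array(m['mount']);s=state;c=c@M[:3,:3].T+M[:3,3];R=Rn.from_quat(s['tool_rot']).as_matrix();return c@R.T+np.array(s['tcp_pos'])
    return (c-np.array(m['t']))@np.array(m['R'])
E
python3 - <<'E'
from h import *
print(manip.sense()); print(manip.finger_overhang)
for n in('side','top'): save(n,n+'0'); print(n,manip.camera_model(n))
s=manip.sense();print(manip.camera_model('wrist'))
E
```

```text
pics
{'t': 0.0, 'q': array([-1.29746867e+00,  5.28467139e-01,  1.43389899e+00,  6.65308123e-06,
        1.18139197e+00, -1.78531890e-01]), 'qd': array([-0.00028162, -0.0001238 ,  0.0001433 ,  0.00021318, -0.00173308,
        0.00125581]), 'tau': array([ 1.60380091e-04, -4.42354381e+01, -1.78022808e+01, -3.03513052e-04,
        8.20291985e-03, -2.27614258e-06]), 'tcp_pos': array([ 0.27275652, -0.56172307,  0.3029339 ]), 'tool_rot': array([ 9.74585960e-01,  2.24011236e-01, -4.82268507e-05, -1.08165201e-03]), 'force': array([-0.30492404,  0.16999717,  0.07259537]), 'ft_torque': array([-0.00524077, -0.07873372, -0.02710195]), 'finger_gap': 0.9979912657814856}
0.0726
side {'mtx': array([[475.04016393,   0.        , 260.1435541 ],
       [  0.        , 475.04016393, 191.55652954],
       [  0.        ,   0.        ,   1.        ]]), 'R': array([[-0.97853889, -0.2060307 ,  0.00360528],
       [-0.13053238,  0.6062333 , -0.78450143],
       [ 0.15944574, -0.76813576, -0.62011653]]), 't': array([0.60294577, 0.21674767, 1.0699822 ])}
top {'mtx': array([[351.18243377,   0.        , 259.20376753],
       [  0.        , 351.18243377, 187.23695815],
       [  0.        ,   0.        ,   1.        ]]), 'R': array([[-0.01421422, -0.99989009,  0.00421444],
       [-0.9968241 ,  0.01384009, -0.07842304],
       [ 0.07835609, -0.00531578, -0.99691126]]), 't': array([0.00303696, 0.6130206 , 0.95481487])}
{'mtx': array([[307.39731221,   0.        , 257.38701057],
       [  0.        , 307.39731221, 189.71831903],
       [  0.        ,   0.        ,   1.        ]]), 'mount': array([[-6.53883607e-04, -9.62786161e-01, -2.70263541e-01,
         6.81660194e-02],
       [ 9.99999603e-01, -7.93342949e-04,  4.06774309e-04,
         3.17455035e-04],
       [-6.06048350e-04, -2.70263167e-01,  9.62786297e-01,
        -6.96103113e-02],
       [ 0.00000000e+00,  0.00000000e+00,  0.00000000e+00,
         1.00000000e+00]])}
```

View pics/side0.png

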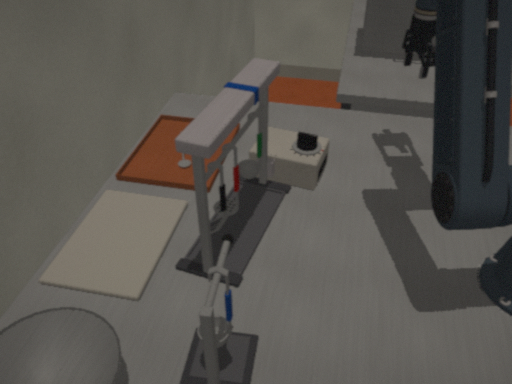

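View pics/top0.png

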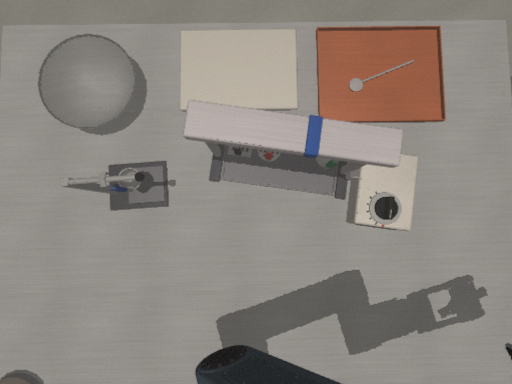

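```bash
python3 - <<'E'
import cv2,numpy as np
a=cv2.imread('pics/top0.png');b=cv2.imread('pics/side0.png')
c=cv2.resize(a[85:245,40:200],None,fx=3.5,fy=3.5,interpolation=cv2.INTER_CUBIC); cv2.imwrite('pics/c1.png',c)
c=cv2.resize(a[90:240,175:425],None,fx=3.2,fy=3.2,interpolation=cv2.INTER_CUBIC); cv2.imwrite('pics/c2.png',np.clip(c*1.5,0,255)[:, :800])
c=cv2.resize(b[55:384,140:340],None,fx=1.8,fy=1.8,interpolation=cv2.INTER_CUBIC); cv2.imwrite('pics/c3.png',np.clip(c*1.5,0,255))
E
```

```text
[ WARN:0@0.075] global loadsave.cpp:1063 imwrite_ Unsupported depth image for selected encoder is fallbacked to CV_8U.
```

View pics/c1.png

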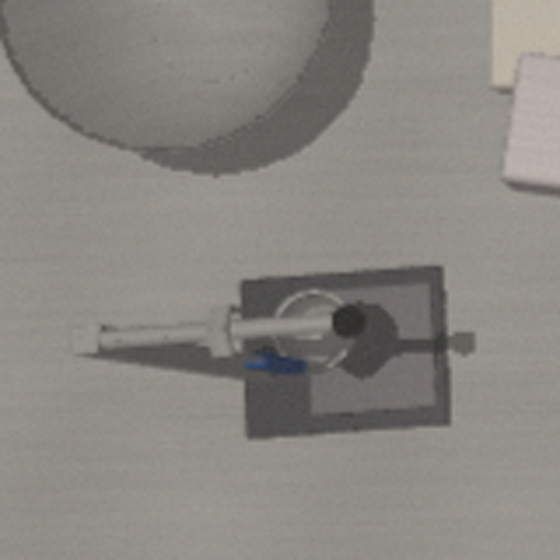

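View pics/c2.png

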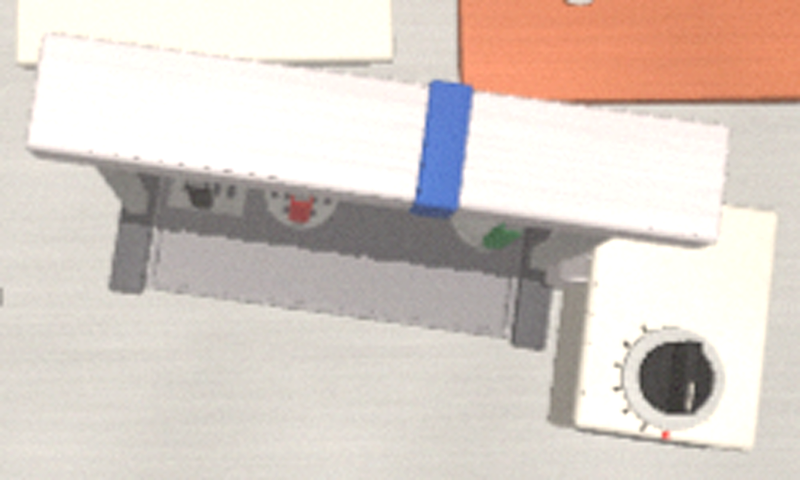

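View pics/c3.png

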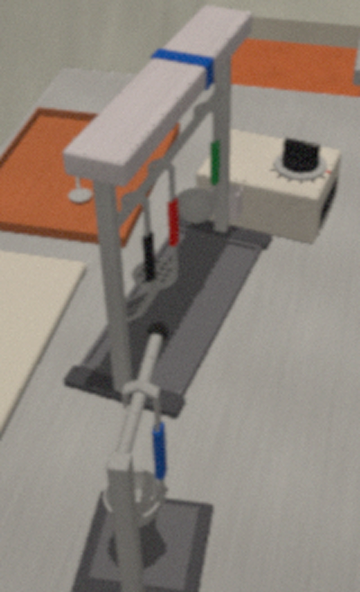

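```bash
cat > m.py <<'E'
from h import *
p=cv2.imread('pics/top0.png')[:,:,::-1];d=np.load('pics/top0.npy');C=cloud('top',d)
def rect(m,z=None):
    P=C[m];r=cv2.minAreaRect(P[:,:2].astype(np.float32)*1000);return r,np.median(P[:,2]),m.sum()
z=C[...,2];v,u=np.mgrid[0:384,0:512]
print('table z',np.median(z[250:260,100:180]))
print('duct',rect((z>.36)&(z<.38)&(u>180)&(u<405)&(v>95)&(v<170)))
hsv=cv2.cvtColor(p,cv2.COLOR_RGB2HSV)
blue=(hsv[...,0]>100)&(hsv[...,0]<130)&(hsv[...,1]>130)
cl=blue&(z>.36)&(u>290);print('clip',rect(cl))
print('box',rect((z>.08)&(z<.1)&(u>350)&(u<420)&(v>150)&(v<235)))
dk=(z>.125)&(z<.14)&(u>350)&(u<420)&(v>180)&(v<235);print('dialtop',rect(dk),C[dk].mean(0))
dk=(z>.092)&(z<.125)&(u>350)&(u<420)&(v>180)&(v<235);print('dialdisc',rect(dk),C[dk].mean(0))
b=(z>.255)&(z<.275)&(u<150)&(u>60)&(v>165)&(v<200);print('bar',rect(b));P=C[b]
for y0 in np.arange(P[:,1].min(),P[:,1].max(),.01):
    q=P[(P[:,1]>=y0)&(P[:,1]<y0+.01)]
    if len(q):print(round(y0,3),len(q),q.min(0).round(4),q.max(0).round(4))
print('hook top?',rect((z>.274)&(z<.3)&(u<150)))
pl=(z>.004)&(z<.014)&(u>100)&(u<175)&(v>155)&(v<215);print('plate',rect(pl))
bs=blue&(u<150);print('sleeve top view',C[bs].mean(0),C[bs].min(0),C[bs].max(0))
# side
p=cv2.imread('pics/side0.png')[:,:,::-1];d=np.load('pics/side0.npy');C=cloud('side',d);hsv=cv2.cvtColor(p,cv2.COLOR_RGB2HSV)
H=hsv[...,0];S=hsv[...,1];V=hsv[...,2]
for n,m in(('blue',(H>100)&(H<130)&(S>130)&(v>270)),('clip',(H>100)&(H<130)&(S>130)&(v<120)),('red',((H>172)|(H<5))&(S>150)&(v>150)&(u>225)&(u<250)),('green',(H>45)&(H<80)&(S>90)&(v>120)&(u>240)&(u<280)),('black',(V<40)&(u>215)&(u<230)&(v>180)&(v<215))):
    Q=C[m]; print(n,m.sum(),u[m].min(),u[m].max(),v[m].min(),v[m].max());
    if len(Q):print(np.median(Q,0).round(4),np.percentile(Q,3,axis=0).round(4),np.percentile(Q,97,axis=0).round(4))
E
python3 m.py
```

```text
table z -0.0006401428562163116
duct (((685.6251220703125, -66.98793029785156), (400.1156311035156, 74.25859832763672), 81.45390319824219), np.float64(0.36931622164815453), np.int64(8299))
clip (((618.9608764648438, -69.84831237792969), (42.331382751464844, 211.7694091796875), 61.25666809082031), np.float64(0.37127243456128967), np.int64(466))
box (((600.73583984375, -324.22784423828125), (174.91961669921875, 200.10862731933594), 81.29119873046875), np.float64(0.08940180251499541), np.int64(3339))
dialtop (((549.0353393554688, -328.8982238769531), (15.348895072937012, 55.763545989990234), 80.11637115478516), np.float64(0.1325478557748231), np.int64(148)) [ 0.54882355 -0.32794723  0.13225644]
dialdisc (((564.96533203125, -328.1430358886719), (141.29078674316406, 121.48743438720703), 83.86272430419922), np.float64(0.09660433030745252), np.int64(737)) [ 0.54989255 -0.32459925  0.09916139]
bar (((616.4848022460938, 325.5433044433594), (30.183603286743164, 171.42239379882812), 0.8615618944168091), np.float64(0.2645186802401329), np.int64(587))
0.24 52 [0.6111 0.2399 0.2564] [0.6302 0.2496 
[... 1091 characters left out ...]
124046325684), np.float64(0.008413407935563475), np.int64(1988))
sleeve top view [0.59868306 0.32309282 0.21370973] [0.59850626 0.31803259 0.2122071 ] [0.59883339 0.32781658 0.21554629]
blue 124 225 231 291 320
[0.601  0.3323 0.1928] [0.5979 0.3274 0.1548] [0.6049 0.3341 0.2173]
clip 172 226 489 11 101
[ 0.6672 -0.0982  0.3737] [ 0.4477 -0.1108  0.351 ] [ 0.7122 -0.0847  0.4442]
red 100 234 238 166 190
[ 0.677  -0.0206  0.1859] [ 0.6734 -0.0258  0.1526] [ 0.6821 -0.0163  0.2153]
green 77 258 261 134 156
[ 0.6546 -0.1681  0.1873] [ 0.6513 -0.1768  0.1548] [ 0.658  -0.1644  0.2159]
black 123 220 226 185 211
[0.688  0.0536 0.1808] [0.685  0.0447 0.1506] [0.6943 0.0568 0.216 ]
  return _methods._mean(a, axis=axis, dtype=dtype,
  ret = ret.dtype.type(ret / rcount)
```

```bash
cat >> h.py <<'E'
def plan(goal,spin=0,n=5,step=.045,smax=8.5,s=None):
    s=s or manip.sense();p=np.array(s['tcp_pos']);R=Rn.from_quat(s['tool_rot']).as_matrix();goal=np.array(goal);out=[]
    for i in range(n):
        d=goal-p;L=np.linalg.norm(d)
        if L>step:d=d*step/L
        a=np.clip(spin,-smax,smax);r=np.append((R.T@d).round(4),round(a,1));out.append(r.tolist())
        p=p+R@r[:3];R=R@Rn.from_euler('z',r[3],degrees=True).as_matrix();spin-=r[3]
    print('rows',out);print('end',p.round(4),'left',np.linalg.norm(goal-p).round(4),'spin left',round(spin,1))
def st(s=None):
    s=s or manip.sense();R=Rn.from_quat(s['tool_rot']).as_matrix();z=R[:,2];y=R[:,1]
    print('t',round(s['t'],2),'tcp',np.round(s['tcp_pos'],4),'q',np.round(s['q'],3),'tilt',np.degrees(np.arccos(-z[2])).round(1),'tiltyaw',np.degrees(np.arctan2(z[1],z[0])).round(1),'xyaw',np.degrees(np.arctan2(R[1,0],R[0,0])).round(1),'y',y.round(3),'F',np.round(s['force'],1),'gap',round(s['finger_gap'],3),'grasp',(s['tcp_pos']+.054*z).round(4))
E
python3 - <<'E'
from h import *
plan([.5,-.1,.55],-151.6,n=16)
E
```

```text
rows [[0.032, -0.025, -0.0194, -8.5], [0.0354, -0.02, -0.0194, -8.5], [0.0379, -0.0145, -0.0194, -8.5], [0.0396, -0.0087, -0.0194, -8.5], [0.0405, -0.0028, -0.0194, -8.5], [0.0405, 0.0032, -0.0194, -8.5], [0.0395, 0.0092, -0.0194, -8.5], [0.0378, 0.0149, -0.0194, -8.5], [0.0351, 0.0203, -0.0194, -8.5], [0.0317, 0.0253, -0.0194, -8.5], [0.0277, 0.0297, -0.0194, -8.5], [0.0229, 0.0335, -0.0194, -8.5], [0.0123, 0.0251, -0.0134, -8.5], [-0.0, -0.0, -0.0, -8.5], [-0.0, -0.0, -0.0, -8.5], [-0.0, -0.0, -0.0, -8.5]]
end [ 0.5  -0.1   0.55] left 0.0 spin left -15.6
```

Call:
apply_moves([
  [[0.032,-0.025,-0.02,-8.5],[0.035,-0.02,-0.02,-8.5],[0.038,-0.0145,-0.02,-8.5],[0.04,-0.009,-0.02,-8.5],[0.04,-0.003,-0.02,-8.5]],
])

```text
t: 0.6
tcp_pos: [0.3596, -0.377, 0.3996]
tool_rot: [0.824, 0.566, 0.001, -0.007]
force: [0.9, 0.2, 0.3]
finger_gap: 1.001
```

```bash
python3 - <<'E'
from h import *
st();plan([.5,-.1,.55],-151.6+42.5,n=10)
E
```

```text
t 0.6 tcp [ 0.3596 -0.377   0.3996] q [-1.025  0.285  1.557  0.002  1.313 -0.658] tilt 0.8 tiltyaw 114.2 xyaw 68.9 y [ 0.933 -0.359 -0.01 ] F [0.9 0.2 0.3] gap 1.001 grasp [ 0.3593 -0.3764  0.3456]
rows [[0.0405, 0.0039, -0.0193, -8.5], [0.0395, 0.0099, -0.0193, -8.5], [0.0376, 0.0156, -0.0193, -8.5], [0.0348, 0.021, -0.0193, -8.5], [0.0314, 0.0259, -0.0192, -8.5], [0.0272, 0.0302, -0.0193, -8.5], [0.0224, 0.0339, -0.0192, -8.5], [0.0114, 0.0246, -0.0128, -8.5], [0.0, 0.0, -0.0, -8.5], [0.0, 0.0, -0.0, -8.5]]
end [ 0.5  -0.1   0.55] left 0.0001 spin left -24.1
```

Call:
apply_moves([
  [[0.0405,0.004,-0.02,-8.5],[0.0395,0.01,-0.02,-8.5],[0.0376,0.0156,-0.02,-8.5],[0.035,0.021,-0.02,-8.5],[0.0314,0.026,-0.02,-8.5]],
])

```text
t: 1.1
tcp_pos: [0.4521, -0.1869, 0.5038]
tool_rot: [0.56, 0.829, 0.004, -0.008]
force: [-0.1, -0.3, -0.5]
finger_gap: 1.003
```

```bash
python3 - <<'E'
from h import *
st();s=manip.sense();R=Rn.from_quat(s['tool_rot']).as_matrix();yaw=np.degrees(np.arctan2(R[1,0],R[0,0]));plan([.55,-.02,.6],-(177.5-yaw),n=10)
E
```

```text
t 1.1 tcp [ 0.4521 -0.1869  0.5038] q [-0.625  0.157  1.447  0.008  1.553 -1.008] tilt 1.0 tiltyaw 116.9 xyaw 111.9 y [ 0.928  0.374 -0.002] F [-0.1 -0.3 -0.5] gap 1.003 grasp [ 0.4516 -0.1861  0.4498]
rows [[0.025, 0.0319, -0.0196, -8.5], [0.02, 0.0352, -0.0197, -8.5], [0.0146, 0.0378, -0.0196, -8.5], [0.0088, 0.0395, -0.0197, -8.5], [0.0023, 0.0324, -0.0157, -8.5], [-0.0, -0.0001, -0.0, -8.5], [-0.0, 0.0, -0.0, -8.5], [-0.0, 0.0, -0.0, -6.1], [-0.0, 0.0, -0.0, 0.0], [-0.0, 0.0, -0.0, 0.0]]
end [ 0.55 -0.02  0.6 ] left 0.0001 spin left 0.0
```

Call:
apply_moves([
  [[0.025,0.032,-0.02,-8.5],[0.02,0.035,-0.02,-8.5],[0.0146,0.038,-0.02,-8.5],[0.009,0.0395,-0.02,-8.5],[0.002,0.032,-0.016,-8.5]],
])

```text
t: 1.6
tcp_pos: [0.5508, -0.0104, 0.6048]
tool_rot: [0.216, 0.976, 0.007, -0.007]
force: [1.0, -1.2, -0.7]
finger_gap: 0.998
```

Call:
apply_moves([
  [[0,0,0,-8.5],[0,0,0,-8.5],[0,0,0,-6],[0,0,0,0]],
])

```text
t: 2.0
tcp_pos: [0.5529, -0.0046, 0.6056]
tool_rot: [0.012, 1.0, 0.009, -0.004]
force: [-0.2, -0.1, -0.1]
finger_gap: 1.0
```

```bash
python3 - <<'E'
from h import *
st()
E
```

```text
t 2.0 tcp [ 0.5529 -0.0046  0.6056] q [-0.217  0.233  1.095  0.016  1.825 -1.76 ] tilt 1.1 tiltyaw 115.0 xyaw 178.7 y [0.024 1.    0.017] F [-0.2 -0.1 -0.1] gap 1.0 grasp [ 0.5525 -0.0036  0.5516]
```

Call:
apply_moves([
  [[-0.045,0.02,0,0],[-0.045,0.02,0,0],[-0.045,0.02,0,0],[-0.045,0.02,0,0],[-0.045,0.02,0,1]],
])

```text
t: 2.5
tcp_pos: [0.777, 0.087, 0.6054]
tool_rot: [0.03, 0.999, 0.008, -0.007]
force: [2.4, -0.3, 0.7]
finger_gap: 1.002
```

```bash
python3 - <<'E'
from h import *
st()
E
```

```text
t 2.5 tcp [0.777  0.087  0.6054] q [-0.036  0.71   0.305  0.019  2.139 -1.536] tilt 1.2 tiltyaw 128.4 xyaw 176.5 y [0.06  0.998 0.015] F [ 2.4 -0.3  0.7] gap 1.002 grasp [0.7763 0.0879 0.5514]
```

Call:
apply_moves([
  [[-0.045,0.0,0,0],[-0.045,0.0,0,0],[-0.045,0,0,0]],
])

```text
t: 2.8
tcp_pos: [0.8399, 0.0756, 0.5442]
tool_rot: [0.032, 0.999, 0.012, 0.012]
force: [-0.6, -0.2, 1.6]
finger_gap: 0.998
```

```bash
python3 - <<'E'
from h import *
st()
E
```

```text
t 2.8 tcp [0.8399 0.0756 0.5442] q [-0.049  0.828  0.22   0.029  2.068 -1.541] tilt 2.0 tiltyaw 43.5 xyaw 176.3 y [0.064 0.998 0.026] F [-0.6 -0.2  1.6] gap 0.998 grasp [0.8412 0.0769 0.4902]
```

Call:
apply_moves([
  [[-0.037,0.0,-0.033,0],[-0.037,0.0,-0.033,0],[-0.037,0,-0.033,0],[-0.037,0,-0.033,0],[-0.037,0,-0.033,0]],
])

```text
t: 3.3
tcp_pos: [0.8331, 0.0439, 0.6093]
tool_rot: [0.036, 0.996, 0.021, 0.081]
force: [-0.0, 0.1, 0.2]
finger_gap: 0.997
```

```bash
python3 - <<'E'
from h import *
st()
E
```

```text
t 3.3 tcp [0.8331 0.0439 0.6093] q [-0.094  0.753  0.218  0.055  2.011 -1.565] tilt 9.6 tiltyaw 12.2 xyaw 175.6 y [0.069 0.997 0.047] F [-0.   0.1  0.2] gap 0.997 grasp [0.8418 0.0458 0.5561]
```

Call:
apply_moves([
  [[-0.042,0.004,-0.026,0],[-0.042,0.004,-0.026,0],[-0.043,0.004,-0.024,0],[-0.044,0.004,-0.022,0],[-0.044,0.004,-0.022,0]],
])

```text
t: 3.8
tcp_pos: [0.8386, 0.0352, 0.6619]
tool_rot: [0.037, 0.985, 0.027, 0.166]
force: [0.1, -0.2, 0.1]
finger_gap: 0.996
```

```bash
python3 - <<'E'
from h import *
st()
E
```

```text
t 3.8 tcp [0.8386 0.0352 0.6619] q [-0.112  0.697  0.219  0.082  1.897 -1.568] tilt 19.3 tiltyaw 7.2 xyaw 175.0 y [0.064 0.996 0.066] F [ 0.1 -0.2  0.1] gap 0.996 grasp [0.8563 0.0374 0.611 ]
```

Call:
apply_moves([
  [[-0.048,0.01,-0.01,0],[-0.048,0.01,-0.01,0],[-0.048,0.01,-0.01,0],[-0.048,0.01,-0.01,0],[-0.048,0.01,-0.01,0]],
])

```text
t: 4.3
tcp_pos: [0.8734, 0.0539, 0.6747]
tool_rot: [0.038, 0.968, 0.035, 0.246]
force: [-0.7, -0.1, -0.0]
finger_gap: 1.004
```

Call:
apply_moves([
  [[-0.048,0.01,-0.01,0],[-0.048,0.01,-0.01,0],[-0.048,0.01,-0.01,0],[-0.048,0.01,-0.01,0],[-0.048,0.01,-0.01,0]],
])

```text
t: 4.8
tcp_pos: [0.8872, 0.0687, 0.7151]
tool_rot: [0.037, 0.944, 0.045, 0.324]
force: [-0.2, 0.4, -0.5]
finger_gap: 1.002
```

```bash
python3 - <<'E'
from h import *
st()
E
```

```text
t 4.8 tcp [0.8872 0.0687 0.7151] q [-0.075  0.673  0.219  0.107  1.59  -1.529] tilt 38.2 tiltyaw 5.6 xyaw 172.8 y [0.041 0.993 0.109] F [-0.2  0.4 -0.5] gap 1.002 grasp [0.9205 0.0719 0.6727]
```

Call:
apply_moves([
  [[-0.04,-0.03,0,8],[-0.04,-0.03,0,0],[-0.04,-0.03,0,0]],
])

```text
t: 5.1
tcp_pos: [0.9011, -0.0333, 0.726]
tool_rot: [0.099, 0.926, 0.075, 0.356]
force: [0.5, -0.1, 0.2]
finger_gap: 0.998
```

```bash
python3 - <<'E'
from h import *
st()
E
```

```text
t 5.1 tcp [ 0.9011 -0.0333  0.726 ] q [-0.213  0.674  0.218  0.212  1.531 -1.499] tilt 42.7 tiltyaw 5.8 xyaw 161.9 y [0.13  0.969 0.21 ] F [ 0.5 -0.1  0.2] gap 0.998 grasp [ 0.9375 -0.0296  0.6863]
```

```bash
python3 - <<'E'
from h import *
plan([.48,.30,.36],-18,n=15,step=.048)
E
```

```text
rows [[0.0459, 0.0141, 0.0006, -8.5], [0.0433, 0.0208, 0.0006, -8.5], [0.0397, 0.0269, 0.0006, -1.0], [0.0393, 0.0276, 0.0006, 0.0], [0.0393, 0.0276, 0.0006, 0.0], [0.0392, 0.0276, 0.0006, 0.0], [0.0392, 0.0276, 0.0006, 0.0], [0.0393, 0.0276, 0.0006, 0.0], [0.0392, 0.0276, 0.0006, 0.0], [0.0392, 0.0276, 0.0006, 0.0], [0.0392, 0.0276, 0.0006, 0.0], [0.0392, 0.0276, 0.0007, 0.0], [0.0392, 0.0276, 0.0006, 0.0], [0.0214, 0.0151, 0.0004, 0.0], [0.0, -0.0, -0.0, 0.0]]
end [0.48 0.3  0.36] left 0.0 spin left 0.0
```

Call:
apply_moves([
  [[0.046,0.014,0,-8.5],[0.043,0.021,0,-8.5],[0.04,0.027,0,-1],[0.039,0.0276,0,0],[0.039,0.0276,0,0]],
])

```text
t: 5.6
tcp_pos: [0.7574, 0.0758, 0.5973]
tool_rot: [-0.028, 0.928, 0.016, 0.372]
force: [0.7, 0.3, 0.5]
finger_gap: 1.0
```

```bash
python3 - <<'E'
from h import *
st();plan([.48,.30,.36],0,n=10,step=.048)
E
```

```text
t 5.6 tcp [0.7574 0.0758 0.5973] q [-0.078  0.337  1.123  0.13   0.929 -1.746] tilt 43.7 tiltyaw 4.2 xyaw -176.8 y [-0.064  0.998  0.008] F [0.7 0.3 0.5] gap 1.0 grasp [0.7946 0.0785 0.5583]
rows [[0.0398, 0.0268, -0.0009, 0.0], [0.0398, 0.0269, -0.0009, 0.0], [0.0398, 0.0269, -0.0009, 0.0], [0.0398, 0.0268, -0.0009, 0.0], [0.0398, 0.0269, -0.0009, 0.0], [0.0398, 0.0269, -0.0009, 0.0], [0.0398, 0.0268, -0.001, 0.0], [0.0398, 0.0269, -0.0009, 0.0], [0.0366, 0.0247, -0.0009, 0.0], [0.0, 0.0, 0.0, 0.0]]
end [0.48 0.3  0.36] left 0.0001 spin left 0.0
```

Call:
apply_moves([
  [[0.04,0.027,-0.001,0],[0.04,0.027,-0.001,0],[0.04,0.027,-0.001,0],[0.04,0.027,-0.001,0],[0.04,0.027,-0.001,0]],
])

```text
t: 6.1
tcp_pos: [0.593, 0.2065, 0.4655]
tool_rot: [-0.028, 0.925, 0.017, 0.38]
force: [0.2, 0.1, 0.1]
finger_gap: 1.002
```

Call:
apply_moves([
  [[0.04,0.027,-0.001,0],[0.04,0.027,-0.001,0],[0.03,0.02,-0.001,0],[0,0,0,0]],
])

```text
t: 6.5
tcp_pos: [0.5026, 0.2777, 0.3921]
tool_rot: [-0.03, 0.924, 0.02, 0.38]
force: [-0.4, 0.0, -0.3]
finger_gap: 0.997
```

```bash
python3 - <<'E'
from h import *
st();s=manip.sense();np.save('pics/w0pose.npy',np.r_[s['tcp_pos'],s['tool_rot']]);save('wrist','w0')
C=cloud('wrist',np.load('pics/w0.npy'),s);np.save('pics/w0c.npy',C)
p=cv2.imread('pics/w0.png');hsv=cv2.cvtColor(p,cv2.COLOR_BGR2HSV);m=(hsv[...,0]>100)&(hsv[...,0]<130)&(hsv[...,1]>130)
v,u=np.nonzero(m);print(len(u),u.min(),u.max(),v.min(),v.max());Q=C[m];print(np.percentile(Q,[3,50,97],axis=0).round(4))
E
```

```text
t 6.5 tcp [0.5026 0.2777 0.3921] q [ 0.395  0.237  1.857 -0.656  0.361 -0.702] tilt 44.8 tiltyaw 4.8 xyaw -176.8 y [-0.07   0.997  0.014] F [-0.4  0.  -0.3] gap 0.997 grasp [0.5405 0.2809 0.3538]
923 23 309 67 146
[[0.5968 0.3157 0.151 ]
 [0.5979 0.3222 0.1864]
 [0.6008 0.3293 0.2139]]
```

View pics/w0.png

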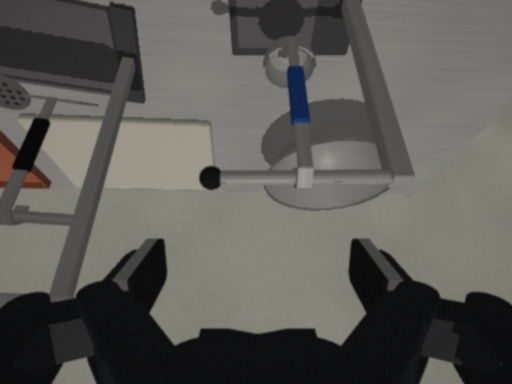

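```bash
python3 - <<'E'
from h import *
plan([.494,.313,.289],0,n=5,step=.04)
E
```

```text
rows [[0.0289, 0.0124, 0.0247, 0.0], [0.0289, 0.0124, 0.0248, 0.0], [0.0227, 0.0098, 0.0195, 0.0], [0.0, 0.0, -0.0, 0.0], [0.0, 0.0, -0.0, 0.0]]
end [0.494 0.313 0.289] left 0.0 spin left 0.0
```

Call:
apply_moves([
  [[0.029,0.0124,0.025,0],[0.029,0.0124,0.025,0],[0.0227,0.01,0.0195,0],[0,0,0,0]],
])

```text
t: 6.95
tcp_pos: [0.5059, 0.3031, 0.3232]
tool_rot: [-0.025, 0.92, 0.02, 0.391]
force: [-0.2, -0.4, -0.7]
finger_gap: 0.999
```

```bash
python3 - <<'E'
from h import *
st();z=Rn.from_quat(manip.sense()['tool_rot']).as_matrix()[:,2];plan(np.array([.602,.3225,.180])-.054*z,0,n=5,step=.03)
E
```

```text
t 6.95 tcp [0.5059 0.3031 0.3232] q [ 0.451  0.375  1.908 -1.253  0.28  -0.041] tilt 46.1 tiltyaw 4.5 xyaw -177.5 y [-0.062  0.998  0.017] F [-0.2 -0.4 -0.7] gap 0.999 grasp [0.5447 0.3061 0.2857]
rows [[0.0089, 0.0027, 0.0285, 0.0], [0.0088, 0.0028, 0.0285, 0.0], [0.0089, 0.0027, 0.0285, 0.0], [0.0088, 0.0028, 0.0285, 0.0], [0.0005, 0.0001, 0.0014, 0.0]]
end [0.5632 0.3195 0.2175] left 0.0001 spin left 0.0
```

```bash
cat > kin.py <<'E'
from h import *
from scipy.optimize import least_squares
D=[([0.3596,-0.377,0.3996],[-1.025,0.285,1.557,.002,1.313,-.658],.8,114.2),
([0.4521,-0.1869,0.5038],[-0.625,0.157,1.447,.008,1.553,-1.008],1.0,116.9),
([0.5529,-0.0046,0.6056],[-0.217,0.233,1.095,.016,1.825,-1.76],1.1,115),
([0.777,0.087,0.6054],[-0.036,0.71,0.305,.019,2.139,-1.536],1.2,128.4),
([0.8399,0.0756,0.5442],[-0.049,0.828,0.22,.029,2.068,-1.541],2,43.5),
([0.8331,0.0439,0.6093],[-0.094,0.753,0.218,.055,2.011,-1.565],9.6,12.2),
([0.8386,0.0352,0.6619],[-0.112,0.697,0.219,.082,1.897,-1.568],19.3,7.2),
([0.8872,0.0687,0.7151],[-0.075,0.673,0.219,.107,1.59,-1.529],38.2,5.6),
([0.9011,-0.0333,0.726],[-0.213,0.674,0.218,.212,1.531,-1.499],42.7,5.8),
([0.7574,0.0758,0.5973],[-0.078,0.337,1.123,.13,.929,-1.746],43.7,4.2),
([0.5026,0.2777,0.3921],[0.395,0.237,1.857,-.656,.361,-.702],44.8,4.8),
([0.5059,0.3031,0.3232],[0.451,0.375,1.908,-1.253,.28,-.041],46.1,4.5)]
ry=lambda a:Rn.from_euler('y',a);rz=lambda a:Rn.from_euler('z',a)
def fk(P,q):
    a1,h,L1,L2,off,o,d,c=P
    R1=rz(q[0]);R2=R1*ry(q[1]);R3=R2*ry(q[2])
    p=R1.apply([a1,o,h])+R2.apply([0,0,L1])+R3.apply([off,0,L2])
    R=R3*rz(q[3])*ry(q[4])*rz(q[5]+c)
    return p+R.apply([0,0,d]),R
def res(P):
    out=[]
    for t,q,ti,ya in D:
        p,R=fk(P,q);z=[np.sin(np.radians(ti))*np.cos(np.radians(ya)),np.sin(np.radians(ti))*np.sin(np.radians(ya)),-np.cos(np.radians(ti))]
        out+=list((p-t)*10)+list(R.apply([0,0,1])-z)
    return out
if __name__=='__main__':
    r=least_squares(res,[0,.3,.4,.4,0,.12,.2,0]);P=r.x;print(P.round(4),np.abs(r.fun).max())
    s=manip.sense();p,R=fk(P,s['q']);Rm=Rn.from_quat(s['tool_rot']);dR=(R.inv()*Rm).as_rotvec();print(dR)
    P[7]=dR[2];np.save('P.npy',P);p,R=fk(P,s['q']);print(p-s['tcp_pos'],(R.inv()*Rm).as_rotvec())
E
python3 kin.py
```

```text
[-5.000e-04  2.736e-01  5.885e-01  3.919e-01  1.140e-01  1.111e-01
  2.241e-01 -9.960e-01] 0.003993672649200697
[ 0.00000000e+00 -5.75749163e-16  2.56681168e+00]
[-9.00881929e-05  7.02643571e-05 -2.07455730e-04] [-4.62991152e-16  1.08513551e-17 -9.96015357e-01]
```

```bash
cat > ik.py <<'E'
from kin import *
P=np.load('P.npy');P[7]=np.pi/2;np.save('P.npy',P)
lo=np.array([-3.08,-.75,.22,-1.43,0,-2.85]);hi=np.array([3.08,2.2,2.44,4.57,2.65,2.85])
def ik(t,R,q0,wide=False):
    f=lambda q:np.r_[(fk(P,q)[0]-t)*5,(fk(P,q)[1].inv()*R).as_rotvec()]
    l=lo.copy();h=hi.copy()
    if wide:l[3]=-4;l[4]=-1
    q0=np.clip(q0,l+1e-4,h-1e-4);r=least_squares(f,q0,bounds=(l,h));return r.x,np.abs(r.fun).max()
def tool(tilt,yaw):  # tool x backward
    t=np.radians(tilt);y=np.radians(yaw)
    z=np.array([np.sin(t)*np.cos(y),np.sin(t)*np.sin(y),-np.cos(t)]);yy=np.array([-np.sin(y),np.cos(y),0]);return Rn.from_matrix(np.c_[np.cross(yy,z),yy,z])
E
python3 - <<'E'
from ik import *
s=manip.sense();print(fk(P,s['q'])[0]-s['tcp_pos'],(fk(P,s['q'])[1].inv()*Rn.from_quat(s['tool_rot'])).magnitude())
g=np.array([.602,.3225,.18])
for ti in (30,35,38,40,43,46,50):
  for ya in (4.5,0,10,20):
    R=tool(ti,ya)
    for lift in (0,.04):
        a,e=ik(g+[0,0,lift]-R.apply([0,0,.054]),R,s['q'])
        print(ti,ya,lift,a.round(3),round(e,4))
E
```

```text
[-9.00881929e-05  7.02643571e-05 -2.07455730e-04] 4.91242325163173e-16
30 4.5 0 [ 0.392  0.587  1.697 -0.422  0.386 -0.904] 0.0
30 4.5 0.04 [ 0.392  0.527  1.667 -0.347  0.469 -0.985] 0.0
30 0 0 [ 0.41   0.593  1.682 -0.503  0.427 -0.746] 0.0
30 0 0.04 [ 0.41   0.534  1.652 -0.424  0.507 -0.835] 0.0
30 10 0 [ 0.368  0.581  1.712 -0.287  0.346 -1.132] 0.0
30 10 0.04 [ 0.368  0.52   1.682 -0.231  0.434 -1.193] 0.0
30 20 0 [ 0.323  0.574  1.729  0.042  0.315 -1.633] 0.0
30 20 0.04 [ 0.323  0.513  1.699  0.033  0.407 -1.624] 0.0
35 4.5 0 [ 0.404  0.59   1.75  -0.718  0.282 -0.603] 0.0
35 4.5 0.04 [ 0.404  0.527  1.722 -0.552  0.357 -0.778] 0.0
35 0 0 [ 0.425  0.597  1.733 -0.79   0.34  -0.455] 0.0
35 0 0.04 [ 0.425  0.534  1.705 -0.638  0.409 -0.618] 0.0
35 10 0 [ 0.375  0.584  1.768 -0.551  0.22  -0.865] 0.0
35 10 0.04 [ 0.375  0.519  1.739 -0.393  0.304 -1.029] 0.0
35 20 0 [ 0.322  0.576  1.788  0.093  0.167 -1.685] 0.0
35 20 0.04 [ 0.322  0.51   1.759  0.06   0.262 -1.651] 0.0
38 4.5 0 [ 0.411  0.595  1.781 -1.01   0.239 -0.308] 0.0
38 4.5 0.04 [ 0.411  0.529  1.754 -0.749  0.299 -0.5
[... 1546 characters left out ...]
.826 -1.43   0.154  0.024] 0.0887
46 10 0.04 [ 0.392  0.532  1.833 -1.43   0.155  0.015] 0.0363
46 20 0 [ 0.329  0.584  1.848 -1.419  0.    -0.166] 0.0933
46 20 0.04 [ 0.329  0.522  1.856 -1.418  0.    -0.168] 0.0395
50 4.5 0 [ 0.442  0.606  1.805 -1.43   0.275  0.134] 0.1391
50 4.5 0.04 [ 0.44   0.544  1.813 -1.43   0.273  0.118] 0.0897
50 0 0 [ 0.474  0.62   1.789 -1.43   0.358  0.215] 0.1197
50 0 0.04 [ 0.472  0.558  1.798 -1.43   0.357  0.195] 0.0731
50 10 0 [ 0.399  0.593  1.823 -1.43   0.167  0.03 ] 0.1554
50 10 0.04 [ 0.398  0.531  1.832 -1.43   0.167  0.02 ] 0.1032
50 20 0 [ 0.33   0.582  1.848 -1.419  0.    -0.165] 0.1611
50 20 0.04 [ 0.329  0.519  1.857 -1.419  0.    -0.165] 0.1071
```

Call:
apply_moves([
  [[0.01,0.003,0.028,0],[0.01,0.003,0.028,0],[0,0,0,0]],
])

```text
t: 7.25
tcp_pos: [0.543, 0.3149, 0.2857]
tool_rot: [-0.021, 0.921, 0.02, 0.389]
force: [0.6, 0.7, -0.1]
finger_gap: 1.002
```

```bash
python3 - <<'E'
from h import *
st();z=Rn.from_quat(manip.sense()['tool_rot']).as_matrix()[:,2];plan(np.array([.602,.3225,.187])-.054*z,0,n=5,step=.03)
E
```

```text
t 7.25 tcp [0.543  0.3149 0.2857] q [ 0.44   0.481  1.855 -1.418  0.264  0.133] tilt 45.8 tiltyaw 4.2 xyaw -178.1 y [-0.053  0.998  0.02 ] F [ 0.6  0.7 -0.1] gap 1.002 grasp [0.5816 0.3177 0.248 ]
rows [[0.0137, 0.0011, 0.0267, 0.0], [0.0137, 0.0012, 0.0267, 0.0], [0.002, 0.0002, 0.004, 0.0], [0.0, -0.0, 0.0, 0.0], [0.0, -0.0, 0.0, 0.0]]
end [0.5634 0.3197 0.2247] left 0.0 spin left 0.0
```

Call:
apply_moves([
  [[0.014,0.001,0.02,0],[0.014,0.001,0.02,0],[0,0,0,0]],
])

```text
t: 7.55
tcp_pos: [0.5644, 0.3237, 0.2603]
tool_rot: [-0.017, 0.924, 0.017, 0.381]
force: [-0.4, -0.3, 0.1]
finger_gap: 0.998
```

```bash
python3 - <<'E'
from h import *
st();z=Rn.from_quat(manip.sense()['tool_rot']).as_matrix()[:,2];plan(np.array([.602,.3225,.187])-.054*z,0,n=5,step=.03)
E
```

```text
t 7.55 tcp [0.5644 0.3237 0.2603] q [ 0.439  0.546  1.81  -1.422  0.266  0.145] tilt 44.8 tiltyaw 3.6 xyaw -178.5 y [-0.044  0.999  0.018] F [-0.4 -0.3  0.1] gap 0.998 grasp [0.6024 0.3261 0.222 ]
rows [[0.0213, -0.0036, 0.0208, 0.0], [0.0037, -0.0006, 0.0036, 0.0], [0.0, -0.0, 0.0, 0.0], [0.0, -0.0, 0.0, 0.0], [0.0, -0.0, 0.0, 0.0]]
end [0.564  0.3201 0.2253] left 0.0 spin left 0.0
```

Call:
apply_moves([
  [[0.018,-0.004,0.017,0],[0.014,-0.003,0.013,0],[0,0,0,0]],
])

```text
t: 7.85
tcp_pos: [0.5735, 0.3243, 0.2359]
tool_rot: [-0.014, 0.929, 0.013, 0.369]
force: [0.1, -0.5, 0.1]
finger_gap: 0.999
```

```bash
python3 - <<'E'
from h import *
st();z=Rn.from_quat(manip.sense()['tool_rot']).as_matrix()[:,2];plan(np.array([.602,.3225,.187])-.054*z,0,n=5,step=.03)
E
```

```text
t 7.85 tcp [0.5735 0.3243 0.2359] q [ 0.433  0.592  1.793 -1.428  0.262  0.157] tilt 43.3 tiltyaw 2.9 xyaw -178.7 y [-0.036  0.999  0.013] F [ 0.1 -0.5  0.1] gap 0.999 grasp [0.6105 0.3261 0.1966]
rows [[0.0129, -0.0035, 0.0011, 0.0], [-0.0, 0.0, -0.0, 0.0], [-0.0, 0.0, -0.0, 0.0], [-0.0, 0.0, -0.0, 0.0], [-0.0, 0.0, -0.0, 0.0]]
end [0.565  0.3206 0.2262] left 0.0001 spin left 0.0
```

Call:
apply_moves([
  [[0.012,-0.005,0.001,0],[0.004,-0.002,0,0],[0,0,0,0]],
])

```text
t: 8.15
tcp_pos: [0.5656, 0.3198, 0.2312]
tool_rot: [-0.014, 0.932, 0.011, 0.362]
force: [-0.2, 0.6, 0.5]
finger_gap: 0.998
```

```bash
python3 - <<'E'
from h import *
st();z=Rn.from_quat(manip.sense()['tool_rot']).as_matrix()[:,2];plan(np.array([.602,.3225,.187])-.054*z,0,n=5,step=.03)
E
```

```text
t 8.15 tcp [0.5656 0.3198 0.2312] q [ 0.432  0.591  1.811 -1.43   0.26   0.161] tilt 42.5 tiltyaw 2.5 xyaw -178.6 y [-0.034  0.999  0.01 ] F [-0.2  0.6  0.5] gap 0.998 grasp [0.602  0.3215 0.1913]
rows [[0.0029, 0.001, 0.0032, 0.0], [-0.0, 0.0, 0.0, 0.0], [-0.0, 0.0, 0.0, 0.0], [-0.0, 0.0, 0.0, 0.0], [-0.0, 0.0, 0.0, 0.0]]
end [0.5656 0.3209 0.2269] left 0.0 spin left 0.0
```

Call:
apply_moves([
  [[0.002,0.001,0.002,0],[0,0,0,0],[0,0,0,0],[0,0,0,0],[0,0,0,0]],
], fingers=0, newtons=50)

```text
t: 8.65
tcp_pos: [0.5656, 0.3218, 0.2298]
tool_rot: [-0.014, 0.932, 0.011, 0.362]
force: [-0.8, -1.1, 0.6]
finger_gap: 0.178
```

Call:
apply_moves([
  [[0,0,0,0],[0,0,0,0]],
])

```text
t: 8.85
tcp_pos: [0.5655, 0.3217, 0.2298]
tool_rot: [-0.014, 0.932, 0.011, 0.362]
force: [-0.5, -0.3, -0.3]
finger_gap: 0.178
```

```bash
python3 - <<'E'
from h import *
st();save('wrist','w1');save('side','s1')
a=cv2.imread('pics/w1.png');b=cv2.imread('pics/s1.png')[200:384,120:376];b=cv2.resize(b,(512,368),interpolation=cv2.INTER_CUBIC);cv2.imwrite('pics/g1.png',np.vstack([a[:230],b])[:600])
E
```

```text
t 8.85 tcp [0.5655 0.3217 0.2298] q [ 0.435  0.594  1.809 -1.43   0.262  0.164] tilt 42.4 tiltyaw 2.6 xyaw -178.6 y [-0.034  0.999  0.01 ] F [-0.5 -0.3 -0.3] gap 0.178 grasp [0.6019 0.3233 0.1899]
```

View pics/g1.png

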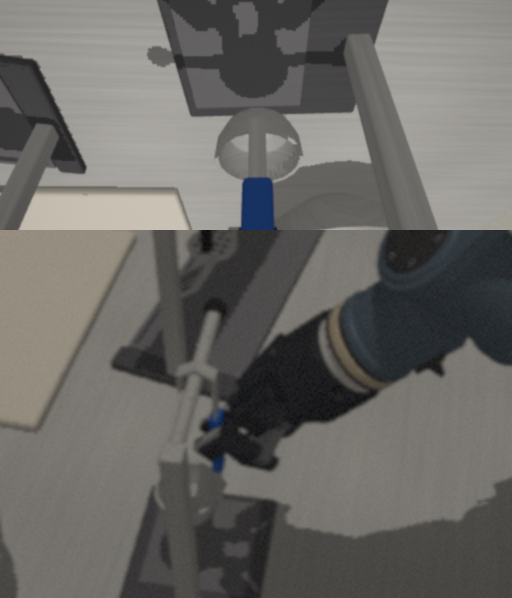

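```bash
python3 - <<'E'
from h import *
s=manip.sense();R=Rn.from_quat(s['tool_rot']);h=np.array([.616,.3238,.260]);rel=R.inv().apply(h-s['tcp_pos']);print(rel);np.save('hookrel.npy',rel)
print(R.as_matrix().round(3))
p=np.array(s['tcp_pos']);plan(p+[0,0,.045],0,n=4,step=.015)
E
```

```text
[-0.05769885  0.00069262  0.01180563]
[[-0.738 -0.034  0.674]
 [-0.018  0.999  0.03 ]
 [-0.674  0.01  -0.738]]
rows [[-0.0101, 0.0001, -0.0111, 0.0], [-0.0101, 0.0002, -0.0111, 0.0], [-0.0102, 0.0001, -0.011, 0.0], [0.0, 0.0, -0.0, 0.0]]
end [0.5655 0.3216 0.2748] left 0.0001 spin left 0.0
```

Call:
apply_moves([
  [[-0.01,0,-0.011,0],[-0.01,0,-0.011,0],[-0.01,0,-0.011,0],[0,0,0,0]],
])

```text
t: 9.35
tcp_pos: [0.5643, 0.3206, 0.2728]
tool_rot: [-0.014, 0.933, 0.01, 0.359]
force: [0.8, 0.1, -0.6]
finger_gap: 0.18
```

```bash
cat >> h.py <<'E'
def hook(s=None):
    s=s or manip.sense();R=Rn.from_quat(s['tool_rot']);return np.array(s['tcp_pos'])+R.apply(np.load('hookrel.npy'))
E
python3 - <<'E'
from h import *
st();print(hook());p=np.array(manip.sense()['tcp_pos']);plan([.5655,.3217,.278],0,n=2);plan(p+[-.1,-.005,.0],0,n=4,step=.035)
E
```

```text
t 9.35 tcp [0.5643 0.3206 0.2728] q [ 0.434  0.519  1.78  -1.063  0.297 -0.217] tilt 42.1 tiltyaw 2.4 xyaw -178.5 y [-0.033  0.999  0.008] F [ 0.8  0.1 -0.6] gap 0.18 grasp [0.6004 0.3221 0.2327]
[0.61497079 0.32272381 0.30270847]
rows [[-0.0044, 0.0011, -0.003, 0.0], [-0.0, 0.0, -0.0, 0.0]]
end [0.5655 0.3217 0.278 ] left 0.0 spin left 0.0
rows [[0.026, -0.0006, -0.0235, 0.0], [0.026, -0.0006, -0.0234, 0.0], [0.0223, -0.0005, -0.0202, 0.0], [0.0, 0.0, 0.0, 0.0]]
end [0.4643 0.3156 0.2728] left 0.0 spin left 0.0
```

Call:
apply_moves([
  [[0.02,0,-0.024,0],[0.02,0,-0.024,0],[0.0,0,0,0]],
])

```text
t: 9.65
tcp_pos: [0.5007, 0.3174, 0.2795]
tool_rot: [-0.013, 0.934, 0.009, 0.358]
force: [-0.3, 0.1, -1.2]
finger_gap: 0.18
```

```bash
cat > rack.py <<'E'
from h import *
p=cv2.imread('pics/top0.png')[:,:,::-1];d=np.load('pics/top0.npy');C=cloud('top',d);v,u=np.mgrid[0:384,0:512]
hsv=cv2.cvtColor(p,cv2.COLOR_RGB2HSV);z=C[...,2]
cl=(hsv[...,0]>100)&(hsv[...,0]<130)&(hsv[...,1]>120)&(z>.365)&(u>300)&(u<330)
r=cv2.minAreaRect(C[cl][:,:2].astype(np.float32)*1000);print('clip',r,C[cl].mean(0))
du=(z>.364)&(z<.378)&(u>180)&(u<405)&(v>95)&(v<170);r=cv2.minAreaRect(C[du][:,:2].astype(np.float32)*1000);print('duct',r,C[du].mean(0))
# line fits of duct front/back edges
D=C[du][:,:2]; yaw=np.radians(-8.55);ex=np.array([np.cos(yaw),np.sin(yaw)]);ey=np.array([-ex[1],ex[0]])
a=D@ey;b=D@ex
bins=np.arange(a.min()+.01,a.max()-.01,.01);f=[];k=[]
for x in bins:
    m=(a>=x)&(a<x+.01);f.append(b[m].min());k.append(b[m].max())
print('front',np.polyfit(bins+.005,f,1),'back',np.polyfit(bins+.005,k,1),'mid at',((np.mean(f)+np.mean(k))/2).round(4),'width',np.mean(k)-np.mean(f),'ends',a.min(),a.max())
A=C[cl][:,:2];print('clip along',np.percentile(A@ey,[1,50,99]),'across',np.percentile(A@ex,[1,50,99]))
for n,q in(('red',(.677,-.0206)),('green',(.6546,-.1681)),('black',(.688,.0536))):print(n,np.array(q)@ey,np.array(q)@ex)
E
python3 rack.py; python3 -c "
from h import *
st();print(hook())"
```

```text
clip ((618.6993408203125, -70.32526397705078), (43.419273376464844, 211.7694091796875), 61.25666809082031) [ 0.67839221 -0.10284279  0.37387793]
duct ((685.9744873046875, -67.23081970214844), (400.1715393066406, 74.14479064941406), 80.86956024169922) [ 0.68455211 -0.0673244   0.36934122]
front [0.00307897 0.65280976] back [0.00224609 0.72249419] mid at 0.6878 width 0.06965058226393661 ends -0.16436918751017837 0.2357469202456297
clip along [-0.01213639 -0.00114196  0.00977398] across [0.65189154 0.68643368 0.72219406]
red 0.08028017587408008 0.6725388117883063
green -0.06891084521002544 0.6723169382162254
black 0.15529095085378847 0.672385068679344
t 9.65 tcp [0.5007 0.3174 0.2795] q [ 0.487  0.454  1.897 -1.222  0.313 -0.01 ] tilt 41.9 tiltyaw 2.3 xyaw -178.7 y [-0.031  0.999  0.008] F [-0.3  0.1 -1.2] gap 0.18 grasp [0.5367 0.3188 0.2393]
[0.5514332  0.31939688 0.3092807 ]
```

```bash
cat > tgt.py <<'E'
from ik import *
yaw=np.radians(-8.6);ex=np.array([np.cos(yaw),np.sin(yaw),0]);ey=np.array([-ex[1],ex[0],0])
def rk(across,along,z):return across*ex+along*ey+np.array([0,0,z])
RAIL=.6878;AL=-.0015
E
python3 - <<'E'
from tgt import *
s=manip.sense();R=Rn.from_quat(s['tool_rot']);rel=np.load('hookrel.npy');q=s['q'];h0=hook(s);h1=rk(.578,AL,.303);h2=rk(RAIL,AL,.303);h3=rk(RAIL,AL,.26)
for a,b in((h0,h1),(h1,h2),(h2,h3)):
    for f in np.linspace(0,1,6)[1:]:
        t=a+(b-a)*f-R.apply(rel);q,e=ik(t,R,q);print(q.round(2),round(e,4))
plan(h1-R.apply(rel),0,n=14,step=.045)
E
```

```text
[ 0.31  0.41  2.   -1.43  0.18  0.07] 0.007
[ 0.1   0.37  2.07 -1.43  0.04 -0.08] 0.0311
[-0.07  0.35  2.1  -1.43  0.   -0.21] 0.0686
[-0.22  0.36  2.1  -1.43  0.   -0.32] 0.1619
[-0.36  0.38  2.08 -1.43  0.   -0.43] 0.2503
[-0.35  0.4   2.04 -1.43  0.   -0.43] 0.2501
[-0.34  0.42  2.   -1.43  0.   -0.42] 0.2501
[-0.34  0.45  1.96 -1.42  0.   -0.42] 0.2504
[-0.33  0.47  1.92 -1.41  0.   -0.42] 0.2509
[-0.33  0.5   1.87 -1.39  0.   -0.44] 0.2515
[-0.44  0.49  1.82  0.95  0.34 -2.85] 0.0569
[-0.44  0.51  1.82  0.95  0.33 -2.85] 0.0667
[-0.43  0.52  1.82  0.95  0.33 -2.85] 0.0764
[-0.43  0.53  1.82  0.95  0.32 -2.85] 0.0861
[-0.43  0.55  1.82  0.95  0.31 -2.85] 0.0957
rows [[-0.0004, -0.045, 0.0008, 0.0], [-0.0004, -0.045, 0.0008, 0.0], [-0.0004, -0.045, 0.0008, 0.0], [-0.0004, -0.045, 0.0008, 0.0], [-0.0004, -0.045, 0.0008, 0.0], [-0.0004, -0.045, 0.0008, 0.0], [-0.0003, -0.045, 0.0008, 0.0], [-0.0004, -0.045, 0.0007, 0.0], [-0.0003, -0.045, 0.0008, 0.0], [-0.0001, -0.0028, 0.0, 0.0], [0.0, 0.0, 0.0, 0.0], [0.0, 0.0, 0.0, 0.0], [0.0, 0.0, 0.0, 0.0], [0.0, 0.0, 0.0, 0.0]]
end [ 0.5205 -0.09    0.2733] left 0.0001 spin left 0.0
```

```bash
python3 - <<'E'
from tgt import *
s=manip.sense();R0=Rn.from_quat(s['tool_rot']);rel=np.load('hookrel.npy')
h1=rk(.578,AL,.303);h1b=rk(.578,AL,.45);h2=rk(RAIL,AL,.303);h3=rk(RAIL,AL,.26)
for sp in (0,6,9,12,15):
    R=R0*Rn.from_euler('z',sp,degrees=True)
    M=R*R0.inv();up=M.apply([0,0,1]);fx=M.apply([1,0,0])
    print('spin',sp,'lean deg',np.degrees(np.arccos(up[2])).round(1),'yaw',np.degrees(np.arctan2(fx[1],fx[0])).round(1)+2.3)
    for h in (h1b,h1,h2,h3):
        q,e=ik(h-R.apply(rel),R,np.array([-.43,.5,1.8,.6,.35,-2.5]));print('  ',q.round(2),round(e,4))
E
```

```text
spin 0 lean deg 0.0 yaw 2.3
   [-0.55  0.11  1.91  0.71  0.6  -2.63] 0.0
   [-0.49  0.35  2.03  0.91  0.33 -2.85] 0.1234
   [-0.44  0.48  1.82  0.95  0.35 -2.85] 0.0471
   [-0.43  0.55  1.82  0.95  0.31 -2.85] 0.0957
spin 6 lean deg 4.0 yaw -2.2
   [-0.53  0.1   1.91  0.7   0.6  -2.51] 0.0
   [-0.49  0.35  2.04  1.01  0.34 -2.85] 0.1023
   [-0.44  0.48  1.83  1.05  0.35 -2.85] 0.0255
   [-0.42  0.55  1.83  1.06  0.31 -2.85] 0.0762
spin 9 lean deg 6.0 yaw -4.4
   [-0.53  0.1   1.91  0.7   0.59 -2.45] 0.0
   [-0.49  0.35  2.05  1.06  0.34 -2.85] 0.0918
   [-0.44  0.48  1.84  1.11  0.34 -2.85] 0.0149
   [-0.42  0.55  1.84  1.11  0.3  -2.85] 0.0665
spin 12 lean deg 8.0 yaw -6.6000000000000005
   [-0.52  0.1   1.91  0.69  0.59 -2.39] 0.0
   [-0.49  0.35  2.05  1.11  0.34 -2.85] 0.0813
   [-0.43  0.48  1.85  1.16  0.34 -2.85] 0.0045
   [-0.42  0.55  1.84  1.16  0.3  -2.85] 0.0569
spin 15 lean deg 10.0 yaw -8.8
   [-0.51  0.1   1.91  0.69  0.59 -2.32] 0.0
   [-0.49  0.35  2.06  1.16  0.34 -2.85] 0.0709
   [-0.43  0.48  1.85  1.18  0.33 -2.82] 0.0
   [-0.42  0.55  1.85  1.21  0.3  -2.85] 0.0473
```

```bash
python3 - <<'E'
from tgt import *
s=manip.sense();R=Rn.from_quat(s['tool_rot']);rel=np.load('hookrel.npy');q=s['q'];h0=hook(s);h1=np.array([.56,.28,.46]);h2=rk(.60,AL,.46)
for a,b in((h0,h1),(h1,h2)):
    for f in np.linspace(0,1,9)[1:]:
        t=a+(b-a)*f-R.apply(rel);q,e=ik(t,R,q);print(q.round(2),round(e,4))
plan(h1-R.apply(rel),0,n=5,step=.04)
E
```

```text
[ 0.48  0.42  1.89 -1.09  0.32 -0.16] 0.0
[ 0.47  0.38  1.87 -0.96  0.34 -0.3 ] 0.0
[ 0.45  0.35  1.86 -0.85  0.37 -0.43] 0.0
[ 0.44  0.32  1.84 -0.75  0.39 -0.54] 0.0
[ 0.43  0.28  1.82 -0.67  0.43 -0.64] 0.0
[ 0.42  0.26  1.8  -0.59  0.46 -0.72] 0.0
[ 0.41  0.23  1.78 -0.53  0.5  -0.8 ] 0.0
[ 0.4   0.2   1.76 -0.48  0.54 -0.87] 0.0
[ 0.29  0.17  1.8  -0.37  0.48 -1.04] 0.0
[ 0.18  0.14  1.84 -0.22  0.45 -1.26] 0.0
[ 0.06  0.11  1.87 -0.03  0.43 -1.52] 0.0
[-0.07  0.1   1.89  0.17  0.43 -1.79] 0.0
[-0.19  0.09  1.9   0.35  0.46 -2.05] 0.0
[-0.31  0.1   1.89  0.49  0.51 -2.26] 0.0
[-0.42  0.11  1.88  0.59  0.56 -2.43] 0.0
[-0.53  0.13  1.85  0.66  0.62 -2.57] 0.0
rows [[-0.0273, -0.0099, -0.0275, 0.0], [-0.0273, -0.0098, -0.0276, 0.0], [-0.0273, -0.0099, -0.0275, 0.0], [-0.0245, -0.0088, -0.0248, 0.0], [-0.0, -0.0, -0.0, 0.0]]
end [0.5092 0.278  0.4302] left 0.0 spin left 0.0
```

Call:
apply_moves([
  [[-0.027,-0.01,-0.0275,0],[-0.027,-0.01,-0.0275,0],[-0.027,-0.01,-0.0275,0],[-0.025,-0.009,-0.025,0],[0,0,0,0]],
])

```text
t: 10.15
tcp_pos: [0.5102, 0.28, 0.4145]
tool_rot: [-0.013, 0.935, 0.005, 0.354]
force: [0.6, 0.0, -1.2]
finger_gap: 0.179
```

```bash
python3 - <<'E'
from tgt import *
s=manip.sense();st(s);print(hook(s));R=Rn.from_quat(s['tool_rot']);rel=np.load('hookrel.npy');
plan(rk(.60,AL,.46)-R.apply(rel),0,n=10,step=.043)
E
```

```text
t 10.15 tcp [0.5102 0.28   0.4145] q [ 0.405  0.225  1.77  -0.516  0.516 -0.824] tilt 41.5 tiltyaw 1.6 xyaw -178.4 y [-0.028  1.     0.   ] F [ 0.6  0.  -1.2] gap 0.179 grasp [0.546  0.281  0.3741]
[0.56123086 0.28207159 0.44394878]
rows [[-0.0031, -0.0429, 0.0002, 0.0], [-0.0031, -0.0429, 0.0002, 0.0], [-0.003, -0.0429, 0.0002, 0.0], [-0.0031, -0.0429, 0.0002, 0.0], [-0.003, -0.0429, 0.0002, 0.0], [-0.0031, -0.0429, 0.0003, 0.0], [-0.003, -0.0429, 0.0002, 0.0], [-0.0031, -0.0429, 0.0003, 0.0], [-0.0022, -0.0308, 0.0001, 0.0], [0.0, -0.0, 0.0, 0.0]]
end [ 0.542  -0.0933  0.4306] left 0.0001 spin left 0.0
```

Call:
apply_moves([
  [[-0.003,-0.043,0,1],[-0.003,-0.043,0,1],[-0.003,-0.043,0,1],[-0.003,-0.043,0,1],[-0.003,-0.043,0,1]],
])

```text
t: 10.65
tcp_pos: [0.5212, 0.0747, 0.413]
tool_rot: [0.023, 0.937, 0.02, 0.348]
force: [0.8, 0.1, -1.7]
finger_gap: 0.172
```

```bash
python3 - <<'E'
from tgt import *
s=manip.sense();st(s);print(hook(s));R=Rn.from_quat(s['tool_rot']);rel=np.load('hookrel.npy');
plan(rk(.60,AL,.46)-R.apply(rel),0,n=10,step=.043)
E
```

```text
t 10.65 tcp [0.5212 0.0747 0.413 ] q [-0.111  0.11   1.921  0.236  0.414 -1.814] tilt 40.8 tiltyaw 1.9 xyaw 175.6 y [0.029 0.998 0.054] F [ 0.8  0.1 -1.7] gap 0.172 grasp [0.5565 0.0759 0.3721]
[0.57258568 0.07235296 0.44165496]
rows [[-0.0096, -0.0419, -0.0011, 0.0], [-0.0095, -0.0419, -0.001, 0.0], [-0.0096, -0.0419, -0.0011, 0.0], [-0.0081, -0.036, -0.0009, 0.0], [-0.0, 0.0, 0.0, 0.0], [-0.0, 0.0, 0.0, 0.0], [-0.0, 0.0, 0.0, 0.0], [-0.0, 0.0, 0.0, 0.0], [-0.0, 0.0, 0.0, 0.0], [-0.0, 0.0, 0.0, 0.0]]
end [ 0.5416 -0.0889  0.4313] left 0.0001 spin left 0.0
```

Call:
apply_moves([
  [[-0.0096,-0.042,-0.001,1],[-0.0096,-0.042,-0.001,1],[-0.0096,-0.042,-0.001,1],[-0.008,-0.036,-0.001,0],[0,0,0,0]],
])

```text
t: 11.15
tcp_pos: [0.5357, -0.1024, 0.4181]
tool_rot: [0.055, 0.939, 0.029, 0.337]
force: [0.0, -0.4, -1.4]
finger_gap: 0.175
```

```bash
python3 - <<'E'
from tgt import *
s=manip.sense();st(s);print(hook(s));R=Rn.from_quat(s['tool_rot']);rel=np.load('hookrel.npy');
R0=Rn.from_matrix([[-.738,-.034,.674],[-.018,.999,.03],[-.674,.01,-.738]]);print('ladle up',(R*R0.inv()).apply([0,0,1]),'fwd',(R*R0.inv()).apply([1,0,0]))
q=s['q']
for z in(.40,.35,.32,.305):
   q,e=ik(rk(.60,AL,z)-R.apply(rel),R,q);print(q.round(2),round(e,4))
plan(rk(.60,AL,.36)-R.apply(rel),0,n=6,step=.03)
s=manip.sense();save('wrist','w2')
E
```

```text
t 11.15 tcp [ 0.5357 -0.1024  0.4181] q [-0.54   0.14   1.856  0.618  0.63  -2.405] tilt 39.6 tiltyaw 1.5 xyaw 170.9 y [0.084 0.992 0.091] F [ 0.  -0.4 -1.4] gap 0.175 grasp [ 0.5701 -0.1015  0.3764]
[ 0.58752149 -0.10857828  0.44539491]
ladle up [ 0.04769615 -0.08489059  0.99524804] fwd [ 0.99196993 -0.11281914 -0.05716207]
[-0.49  0.21  1.92  0.72  0.5  -2.5 ] 0.0
[-0.49  0.29  1.99  0.95  0.4  -2.76] 0.0
[-0.49  0.35  2.01  1.04  0.36 -2.85] 0.0219
[-0.48  0.37  2.01  1.04  0.34 -2.85] 0.0421
rows [[0.0178, 0.0034, 0.0239, 0.0], [0.0178, 0.0034, 0.0239, 0.0], [0.0161, 0.0032, 0.0218, 0.0], [0.0, -0.0, 0.0, 0.0], [0.0, -0.0, 0.0, 0.0], [0.0, -0.0, 0.0, 0.0]]
end [ 0.5413 -0.085   0.3327] left 0.0001 spin left 0.0
```

View pics/w2.png

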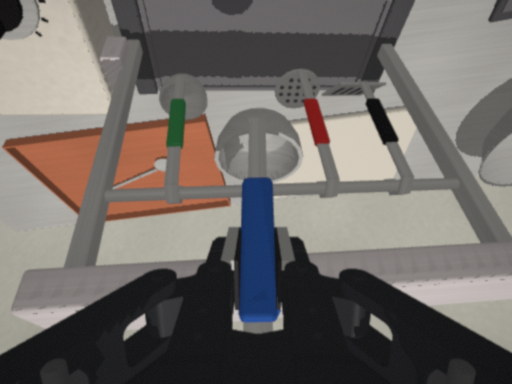

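```bash
python3 - <<'E'
from tgt import *
s=manip.sense();d=np.load('pics/w2.npy');C=cloud('wrist',d,s)
for n,(u,v) in dict(green=(173,193),red=(331,187),black=(402,184),rail1=(215,191),rail2=(300,187),rail3=(365,185)).items():
    q=C[v-1:v+2,u-2:u+3].reshape(-1,3);q=np.median(q,0);print(n,q.round(4),'across',(q@ex).round(4),'along',(q@ey).round(4))
# blue sleeve plane/center
p=cv2.imread('pics/w2.png');hsv=cv2.cvtColor(p,cv2.COLOR_BGR2HSV);H,S=hsv[...,0],hsv[...,1]
v,u=np.mgrid[0:384,0:512]
for n,m in(('green',(H>45)&(H<80)&(S>90)&(u>150)&(u<200)),('red',((H<5)|(H>172))&(S>150)&(u>290)),('blue',(H>100)&(H<130)&(S>130)&(v>170))):
    Q=C[m];print(n,m.sum(),np.median(Q,0).round(4),'along',np.percentile(Q@ey,[2,50,98]).round(4),'across',np.percentile(Q@ex,[2,50,98]).round(4),'z',np.percentile(Q[:,2],[2,98]).round(4))
E
```

```text
green [ 0.6601 -0.1735  0.264 ] across 0.6786 along -0.0729
red [ 0.6823 -0.0278  0.2638] across 0.6788 along 0.0745
black [0.6924 0.043  0.2638] across 0.6782 along 0.1461
rail1 [ 0.6689 -0.137   0.2613] across 0.6819 along -0.0354
rail2 [ 0.6806 -0.0571  0.2607] across 0.6815 along 0.0453
rail3 [0.6902 0.007  0.2609] across 0.6814 along 0.1102
green 681 [ 0.6492 -0.1723  0.184 ] along [-0.0805 -0.0732 -0.0666] across [0.6666 0.6678 0.6703] z [0.1481 0.2127]
red 599 [ 0.6716 -0.0272  0.1842] along [0.0677 0.0735 0.0808] across [0.6668 0.6679 0.6713] z [0.1484 0.2131]
blue 4835 [ 0.5651 -0.0988  0.3734] along [-0.0217 -0.0133 -0.0049] across [0.5705 0.5735 0.577 ] z [0.3349 0.3993]
```

```bash
cat > sim.py <<'E'
from tgt import *
R0=Rn.from_matrix([[-.738,-.034,.674],[-.018,.999,.03],[-.674,.01,-.738]])
rel=np.load('hookrel.npy')
def step(q,t,R,w=1.86):
    f=lambda x:np.r_[(fk(P,x)[0]-t)*w,(fk(P,x)[1].inv()*R).as_rotvec()]
    return least_squares(f,np.clip(q,lo+1e-4,hi-1e-4),bounds=(lo,hi)).x
def run(q,spins,way,hs=.03,verbose=True,tool0=None):
    for sp in spins:
        p,R=fk(P,q);q=step(q,p,R*Rn.from_euler('z',sp,degrees=True))
    for h in way:
        for k in range(25):
            p,R=fk(P,q);c=p+R.apply(rel);d=h-c;L=np.linalg.norm(d)
            if L<.001:break
            if L>hs:d=d*hs/L
            q=step(q,p+d,R)
        p,R=fk(P,q);M=R*R0.inv();up=M.apply([0,0,1]);fw=M.apply([1,0,0]);c=p+R.apply(rel)
        if verbose:print(k,q.round(2),'err',np.linalg.norm(h-c).round(4),'lean across',(up@ex).round(3),'along',(up@ey).round(3),'yaw',np.degrees(np.arctan2(fw[1],fw[0])).round(1),'bowl along',((c+M.apply([.016,0,-.17]))@ey).round(4))
    return q
E
python3 - <<'E'
from sim import *
q=manip.sense()['q']
for spins in ([],[-4],[-7]):
    print(spins);run(q,spins,[rk(.60,0,.40),rk(.60,0,.35),rk(.60,0,.305),rk(.64,0,.303),rk(RAIL,0,.303),rk(RAIL,0,.26)])
E
```

```text
[]
2 [-0.49  0.21  1.92  0.71  0.51 -2.49] err 0.0 lean across 0.063 along -0.079 yaw -6.3 bowl along 0.014
2 [-0.49  0.29  1.98  0.94  0.4  -2.75] err 0.0 lean across 0.063 along -0.079 yaw -6.3 bowl along 0.014
5 [-0.48  0.37  2.01  1.04  0.34 -2.85] err 0.001 lean across 0.104 along -0.072 yaw -7.0 bowl along 0.013
2 [-0.45  0.42  1.92  0.93  0.35 -2.71] err 0.0 lean across 0.104 along -0.072 yaw -7.0 bowl along 0.0127
2 [-0.42  0.47  1.81  0.79  0.37 -2.54] err 0.0 lean across 0.104 along -0.072 yaw -7.0 bowl along 0.0127
2 [-0.42  0.54  1.84  1.04  0.3  -2.8 ] err 0.0 lean across 0.104 along -0.072 yaw -7.0 bowl along 0.0127
[-4]
2 [-0.5   0.21  1.92  0.72  0.51 -2.58] err 0.0 lean across 0.058 along -0.032 yaw -3.4 bowl along 0.0069
2 [-0.5   0.29  1.98  0.95  0.41 -2.83] err 0.0 lean across 0.058 along -0.032 yaw -3.4 bowl along 0.0069
6 [-0.48  0.37  2.    0.97  0.34 -2.85] err 0.0005 lean across 0.114 along -0.021 yaw -4.5 bowl along 0.0049
2 [-0.45  0.42  1.91  0.87  0.35 -2.72] err 0.0 lean across 0.114 along -0.021 yaw -4.5 bowl along 0.0048
2 [-0.42  0.47  1.8   0.73  0.38 -2.55] err 0.0 lean across 0.114 along -0.021 yaw -4.5 bowl along 0.0048
2 [-0.42  0.54  1.83  0.96  0.31 -2.79] err 0.0 lean across 0.114 along -0.021 yaw -4.5 bowl along 0.0048
[-7]
2 [-0.51  0.21  1.92  0.72  0.52 -2.64] err 0.0 lean across 0.053 along 0.003 yaw -1.2 bowl along 0.0015
4 [-0.51  0.29  1.98  0.92  0.41 -2.85] err 0.0005 lean across 0.06 along 0.005 yaw -1.3 bowl along 0.0014
6 [-0.48  0.37  2.    0.92  0.35 -2.85] err 0.0005 lean across 0.119 along 0.017 yaw -2.6 bowl along -0.0011
2 [-0.45  0.41  1.91  0.82  0.36 -2.72] err 0.0 lean across 0.119 along 0.017 yaw -2.6 bowl along -0.0013
2 [-0.43  0.47  1.79  0.69  0.39 -2.56] err 0.0 lean across 0.119 along 0.017 yaw -2.6 bowl along -0.0013
2 [-0.43  0.54  1.83  0.9   0.31 -2.78] err 0.0 lean across 0.119 along 0.017 yaw -2.6 bowl along -0.0013
```

```bash
cat >> sim.py <<'E'
def go(h,n=5,step=.03,spin=0):
    s=manip.sense();st(s);R=Rn.from_quat(s['tool_rot']);c=hook(s);M=R*R0.inv();up=M.apply([0,0,1])
    print('hook across',(c@ex).round(4),'along',(c@ey).round(4),'z',c[2].round(4),'lean across',(up@ex).round(3),'along',(up@ey).round(3),'bowl along',((c+M.apply([.016,0,-.17]))@ey).round(4))
    plan(np.array(s['tcp_pos'])+h-c,spin,n=n,step=step)
E
python3 - <<'E'
from sim import *
go(rk(.61,0,.38),n=5,spin=-6)
E
```

```text
t 11.2 tcp [ 0.5348 -0.1001  0.4171] q [-0.537  0.139  1.859  0.618  0.631 -2.404] tilt 39.4 tiltyaw 1.8 xyaw 171.0 y [0.082 0.992 0.093] F [-0.4 -0.  -0.7] gap 0.176 grasp [ 0.5691 -0.0991  0.3754]
hook across 0.596 along -0.0173 z 0.4443 lean across 0.063 along -0.079 bowl along -0.0033
rows [[0.0131, 0.0045, 0.0266, -6.0], [0.0125, 0.0059, 0.0266, 0.0], [0.0033, 0.0016, 0.0072, 0.0], [-0.0, 0.0, -0.0, 0.0], [-0.0, 0.0, -0.0, 0.0]]
end [ 0.5513 -0.0851  0.3528] left 0.0 spin left 0.0
```

Call:
apply_moves([
  [[0.013,0.0045,0.0266,-6],[0.0125,0.006,0.0266,0],[0.003,0.0015,0.007,0],[0,0,0,0]],
])

```text
t: 11.6
tcp_pos: [0.5498, -0.0824, 0.3469]
tool_rot: [0.004, 0.943, 0.013, 0.332]
force: [0.2, -0.2, -1.9]
finger_gap: 0.174
```

```bash
python3 - <<'E'
from sim import *
go(rk(.61,0,.308),n=5,step=.025)
E
```

```text
t 11.6 tcp [ 0.5498 -0.0824  0.3469] q [-0.479  0.261  1.931  0.773  0.458 -2.661] tilt 38.8 tiltyaw 2.1 xyaw 178.9 y [-0.002  1.     0.027] F [ 0.2 -0.2 -1.9] gap 0.174 grasp [ 0.5836 -0.0812  0.3048]
hook across 0.6077 along 0.0086 z 0.3739 lean across 0.066 along -0.008 bowl along 0.0118
rows [[0.0152, -0.004, 0.0195, 0.0], [0.0152, -0.004, 0.0195, 0.0], [0.0099, -0.0027, 0.0127, 0.0], [0.0, 0.0, 0.0, 0.0], [0.0, 0.0, 0.0, 0.0]]
end [ 0.5508 -0.0913  0.2811] left 0.0001 spin left 0.0
```

Call:
apply_moves([
  [[0.015,-0.0045,0.0195,0],[0.015,-0.0045,0.0195,0],[0.01,-0.003,0.013,0],[0,0,0,0]],
])

```text
t: 12.0
tcp_pos: [0.5604, -0.0869, 0.2953]
tool_rot: [0.005, 0.946, 0.011, 0.323]
force: [0.4, 0.8, -1.0]
finger_gap: 0.179
```

```bash
python3 - <<'E'
from sim import *
go(rk(.61,-.001,.306),n=5,step=.025)
s=manip.sense();np.savez('pics/w3s.npz',p=s['tcp_pos'],r=s['tool_rot']);save('wrist','w3')
E
```

```text
t 12.0 tcp [ 0.5604 -0.0869  0.2953] q [-0.47   0.366  1.957  0.944  0.369 -2.85 ] tilt 37.7 tiltyaw 1.6 xyaw 178.9 y [0.002 1.    0.023] F [ 0.4  0.8 -1. ] gap 0.179 grasp [ 0.5934 -0.0859  0.2526]
hook across 0.6194 along 0.0058 z 0.3212 lean across 0.084 along -0.001 bowl along 0.0078
rows [[0.0173, -0.0057, 0.0057, 0.0], [0.0, -0.0, -0.0, 0.0], [0.0, -0.0, -0.0, 0.0], [0.0, -0.0, -0.0, 0.0], [0.0, -0.0, -0.0, 0.0]]
end [ 0.5502 -0.0922  0.2801] left 0.0 spin left 0.0
```

View pics/w3.png

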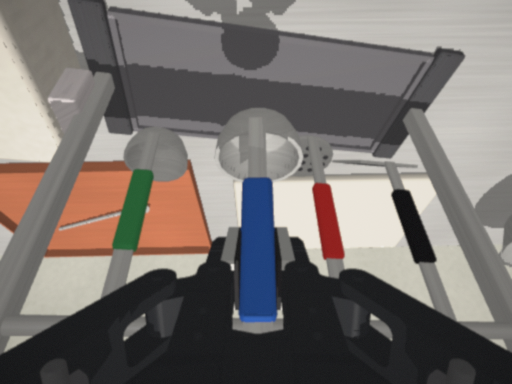

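Call:
apply_moves([
  [[0.012,-0.006,0.006,0],[0.004,-0.001,0.002,0],[0,0,0,0]],
])

```text
t: 12.35
tcp_pos: [0.5583, -0.0914, 0.2902]
tool_rot: [0.006, 0.948, 0.008, 0.318]
force: [0.1, 0.4, -0.7]
finger_gap: 0.178
```

```bash
python3 - <<'E'
from sim import *
go(rk(RAIL-.03,-.002,.306),n=5,step=.02)
E
```

```text
t 12.35 tcp [ 0.5583 -0.0914  0.2902] q [-0.477  0.373  1.96   0.939  0.364 -2.853] tilt 37.1 tiltyaw 1.0 xyaw 178.9 y [0.006 1.    0.018] F [ 0.1  0.4 -0.7] gap 0.178 grasp [ 0.5909 -0.0908  0.2471]
hook across 0.6183 along 0.001 z 0.3156 lean across 0.093 along 0.005 bowl along 0.0019
rows [[-0.0123, -0.0043, 0.0151, 0.0], [-0.0123, -0.0044, 0.0151, 0.0], [-0.0006, -0.0001, 0.0007, 0.0], [0.0, -0.0, -0.0, 0.0], [0.0, -0.0, -0.0, 0.0]]
end [ 0.597  -0.1002  0.2806] left 0.0001 spin left 0.0
```

Call:
apply_moves([
  [[-0.012,-0.0044,0.015,0],[-0.012,-0.0044,0.015,0],[0,0,0,0]],
])

```text
t: 12.65
tcp_pos: [0.5961, -0.1007, 0.2821]
tool_rot: [0.006, 0.948, 0.007, 0.319]
force: [0.0, 0.2, -2.3]
finger_gap: 0.175
```

```bash
python3 - <<'E'
from sim import *
go(rk(RAIL,-.002,.303),n=5,step=.02)
s=manip.sense();save('wrist','w4')
C=cloud('wrist',np.load('pics/w4.npy'),s);p=cv2.imread('pics/w4.png');hsv=cv2.cvtColor(p,cv2.COLOR_BGR2HSV);H,S=hsv[...,0],hsv[...,1]
v,u=np.mgrid[0:384,0:512]
for n,m in(('green',(H>45)&(H<80)&(S>90)&(u<200)),('red',((H<5)|(H>172))&(S>150)&(u>290)),('blue',(H>100)&(H<130)&(S>130)&(v>170))):
    Q=C[m];print(n,m.sum(),'along',np.percentile(Q@ey,[2,50,98]).round(4),'across',np.percentile(Q@ex,[2,50,98]).round(4),'z',np.percentile(Q[:,2],[2,98]).round(4))
E
```

```text
t 12.65 tcp [ 0.5961 -0.1007  0.2821] q [-0.457  0.431  1.878  0.885  0.365 -2.781] tilt 37.3 tiltyaw 0.9 xyaw 178.9 y [0.006 1.    0.017] F [ 0.   0.2 -2.3] gap 0.175 grasp [ 0.6288 -0.1002  0.2391]
hook across 0.657 along -0.0026 z 0.3077 lean across 0.09 along 0.006 bowl along -0.0018
rows [[-0.0138, -0.0025, 0.0142, 0.0], [-0.0078, -0.0014, 0.008, 0.0], [0.0, -0.0, -0.0, 0.0], [0.0, -0.0, -0.0, 0.0], [0.0, -0.0, -0.0, 0.0]]
end [ 0.6267 -0.1047  0.2775] left 0.0001 spin left 0.0
green 2434 along [-0.0833 -0.0756 -0.0689] across [0.6683 0.6696 0.6729] z [0.1492 0.2141]
red 1949 along [0.0647 0.0701 0.0782] across [0.6688 0.6701 0.6751] z [0.1492 0.2138]
blue 4794 along [-0.0132 -0.0062  0.0011] across [0.6286 0.6327 0.6369] z [0.1985 0.2631]
```

View pics/w4.png

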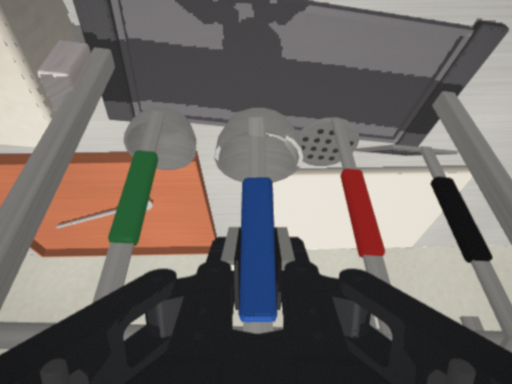

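Call:
apply_moves([
  [[-0.0135,-0.0025,0.0142,0],[-0.008,-0.0014,0.008,0],[0,0,0,0]],
])

```text
t: 13.0
tcp_pos: [0.6234, -0.1029, 0.2773]
tool_rot: [0.005, 0.948, 0.008, 0.318]
force: [-0.4, 0.1, -0.8]
finger_gap: 0.18
```

```bash
python3 - <<'E'
from sim import *
go(rk(RAIL,-.0015,.261),n=5,step=.015)
save('side','s4');b=cv2.imread('pics/s4.png')[60:284,140:340];cv2.imwrite('pics/s4c.png',cv2.convertScaleAbs(cv2.resize(b,None,fx=2.6,fy=2.6,interpolation=cv2.INTER_CUBIC),alpha=1.6))
E
```

```text
t 13.0 tcp [ 0.6234 -0.1029  0.2773] q [-0.437  0.469  1.815  0.818  0.374 -2.695] tilt 37.1 tiltyaw 1.2 xyaw 178.9 y [0.005 1.    0.019] F [-0.4  0.1 -0.8] gap 0.18 grasp [ 0.6559 -0.1022  0.2343]
hook across 0.6844 along -0.0006 z 0.3027 lean across 0.094 along 0.004 bowl along 0.0004
rows [[0.0081, -0.0008, 0.0126, 0.0], [0.008, -0.0008, 0.0126, 0.0], [0.0064, -0.0006, 0.01, 0.0], [-0.0, 0.0, 0.0, 0.0], [-0.0, 0.0, 0.0, 0.0]]
end [ 0.6266 -0.1043  0.2357] left 0.0 spin left 0.0
```

View pics/s4c.png

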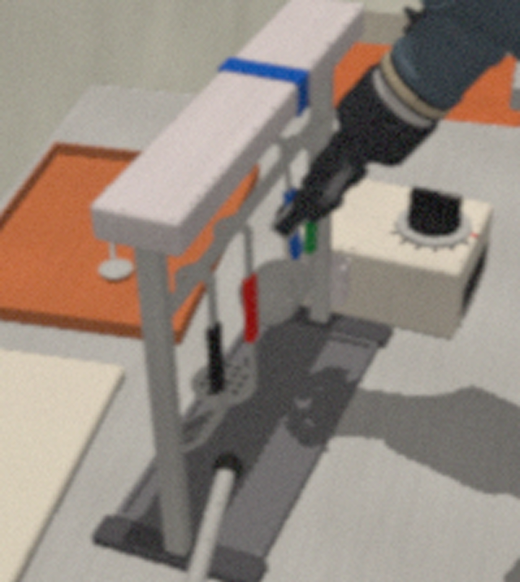

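Call:
apply_moves([
  [[0.0075,-0.001,0.013,0],[0.008,-0.001,0.0126,0],[0,0,0,0]],
])

```text
t: 13.35
tcp_pos: [0.623, -0.103, 0.2483]
tool_rot: [0.007, 0.948, 0.009, 0.317]
force: [-0.5, -0.5, -1.8]
finger_gap: 0.175
```

```bash
python3 - <<'E'
from sim import *
go(rk(RAIL,-.0015,.260),n=3,step=.015)
E
```

```text
t 13.35 tcp [ 0.623  -0.103   0.2483] q [-0.438  0.518  1.839  0.97   0.33  -2.854] tilt 37.0 tiltyaw 1.3 xyaw 178.6 y [0.007 1.    0.022] F [-0.5 -0.5 -1.8] gap 0.175 grasp [ 0.6555 -0.1023  0.2051]
hook across 0.6841 along -0.001 z 0.2736 lean across 0.096 along 0.001 bowl along 0.0005
rows [[0.0053, -0.0013, 0.013, 0.0], [-0.0, -0.0, -0.0, 0.0], [-0.0, -0.0, -0.0, 0.0]]
end [ 0.6266 -0.104   0.2347] left 0.0001 spin left 0.0
```

Call:
apply_moves([
  [[0.002,-0.001,0.01,2.5],[0.001,0,0.004,0.5],[0,0,0,0]],
])

```text
t: 13.65
tcp_pos: [0.6275, -0.1031, 0.2369]
tool_rot: [0.03, 0.948, 0.017, 0.316]
force: [-0.8, 0.2, -1.2]
finger_gap: 0.182
```

```bash
python3 - <<'E'
from sim import *
go(rk(RAIL,-.0015,.260),n=3,step=.015)
E
```

```text
t 13.65 tcp [ 0.6275 -0.1031  0.2369] q [-0.434  0.542  1.836  1.019  0.316 -2.855] tilt 36.9 tiltyaw 1.3 xyaw 175.2 y [0.046 0.998 0.051] F [-0.8  0.2 -1.2] gap 0.182 grasp [ 0.66   -0.1024  0.1937]
hook across 0.6889 along -0.0032 z 0.262 lean across 0.101 along -0.031 bowl along 0.0032
rows [[0.002, 0.0017, 0.0011, 0.0], [0.0, -0.0, -0.0, 0.0], [0.0, -0.0, -0.0, 0.0]]
end [ 0.6267 -0.1013  0.2349] left 0.0 spin left 0.0
```

Call:
apply_moves([
  [[0.003,0.0025,0.002,2],[0.001,0.0005,0.001,0],[0,0,0,0]],
])

```text
t: 13.95
tcp_pos: [0.6269, -0.1004, 0.2354]
tool_rot: [0.047, 0.946, 0.021, 0.319]
force: [-0.9, -0.3, -0.7]
finger_gap: 0.181
```

```bash
python3 - <<'E'
from sim import *
go(rk(RAIL,-.0015,.260),n=3,step=.015)
E
```

```text
t 13.95 tcp [ 0.6269 -0.1004  0.2354] q [-0.429  0.544  1.843  1.057  0.304 -2.855] tilt 37.3 tiltyaw 0.9 xyaw 172.6 y [0.076 0.995 0.07 ] F [-0.9 -0.3 -0.7] gap 0.181 grasp [ 0.6596 -0.0999  0.1925]
hook across 0.688 along -0.0027 z 0.2608 lean across 0.097 along -0.052 bowl along 0.007
rows [[0.0006, 0.0011, 0.0006, 0.0], [0.0, 0.0, 0.0, 0.0], [0.0, 0.0, 0.0, 0.0]]
end [ 0.6269 -0.0993  0.2347] left 0.0001 spin left 0.0
```

```bash
python3 - <<'E'
from h import *
save('side','s5');b=cv2.imread('pics/s5.png')[100:220,190:290];cv2.imwrite('pics/s5c.png',cv2.convertScaleAbs(cv2.resize(b,None,fx=5,fy=5,interpolation=cv2.INTER_CUBIC),alpha=1.6))
E
```

```text
(no output)
```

View pics/s5c.png

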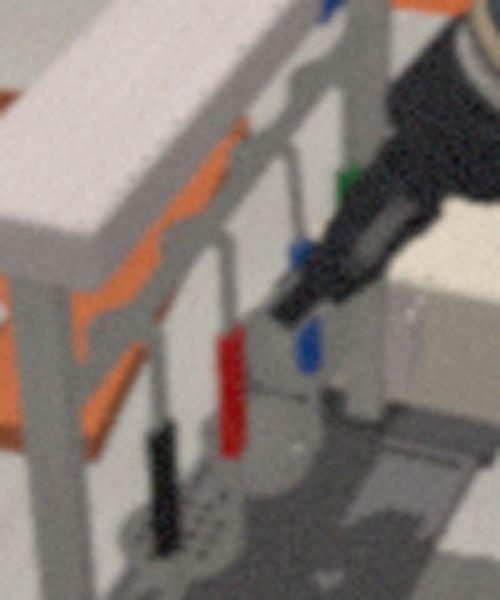

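Call:
apply_moves([
  [[0,0,0,0],[0,0,0,0],[0,0,0,0],[0,0,0,0],[0,0,0,0]],
], fingers=0.42)

```text
t: 14.5
tcp_pos: [0.6271, -0.0998, 0.2355]
tool_rot: [0.046, 0.947, 0.021, 0.319]
force: [-0.1, 0.5, -0.2]
finger_gap: 0.417
```

```bash
python3 - <<'E'
from sim import *
s=manip.sense();st(s);save('wrist','w6')
C=cloud('wrist',np.load('pics/w6.npy'),s);p=cv2.imread('pics/w6.png');hsv=cv2.cvtColor(p,cv2.COLOR_BGR2HSV);H,S=hsv[...,0],hsv[...,1]
v,u=np.mgrid[0:384,0:512]
for n,m in(('green',(H>45)&(H<80)&(S>90)&(u<200)),('red',((H<5)|(H>172))&(S>150)&(u>290)),('blue',(H>100)&(H<130)&(S>130)&(v>150))):
    Q=C[m];print(n,m.sum(),'along',np.percentile(Q@ey,[2,50,98]).round(4),'across',np.percentile(Q@ex,[2,50,98]).round(4),'z',np.percentile(Q[:,2],[2,98]).round(4))
E
```

```text
t 14.5 tcp [ 0.6271 -0.0998  0.2355] q [-0.428  0.544  1.843  1.056  0.305 -2.855] tilt 37.2 tiltyaw 1.1 xyaw 172.8 y [0.073 0.995 0.07 ] F [-0.1  0.5 -0.2] gap 0.417 grasp [ 0.6598 -0.0992  0.1925]
green 4351 along [-0.0832 -0.0756 -0.0686] across [0.6679 0.6696 0.674 ] z [0.1487 0.2094]
red 3169 along [0.0645 0.0707 0.0786] across [0.6685 0.67   0.6754] z [0.1486 0.2086]
blue 3860 along [-0.0111 -0.0042  0.0028] across [0.6708 0.6728 0.6749] z [0.1488 0.2134]
```

View pics/w6.png

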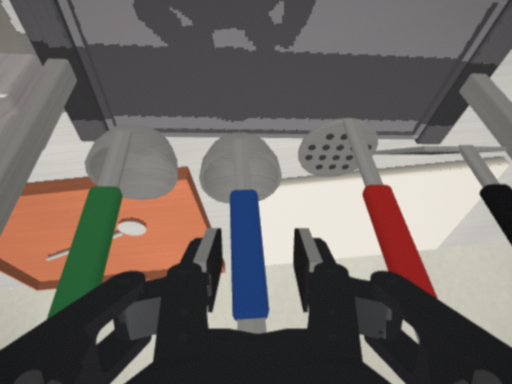

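Call:
apply_moves([
  [[0,0.002,-0.02,0],[0,0.001,-0.03,0],[0,0,-0.03,0],[0,0,-0.03,0],[0,0,0,0]],
])

```text
t: 15.05
tcp_pos: [0.5589, -0.0979, 0.3243]
tool_rot: [0.046, 0.947, 0.022, 0.317]
force: [-0.1, -0.6, 0.3]
finger_gap: 0.42
```

```bash
python3 - <<'E'
from sim import *
s=manip.sense();st(s);save('wrist','w7')
C=cloud('wrist',np.load('pics/w7.npy'),s);p=cv2.imread('pics/w7.png');hsv=cv2.cvtColor(p,cv2.COLOR_BGR2HSV);H,S=hsv[...,0],hsv[...,1]
v,u=np.mgrid[0:384,0:512]
for n,m in(('green',(H>45)&(H<80)&(S>90)&(u<200)),('red',((H<5)|(H>172))&(S>150)&(u>290)),('blue',(H>100)&(H<130)&(S>130)&(u>180)&(u<320))):
    Q=C[m];print(n,m.sum(),'along',np.percentile(Q@ey,[2,50,98]).round(4),'across',np.percentile(Q@ex,[2,50,98]).round(4),'z',np.percentile(Q[:,2],[2,98]).round(4))
E
```

```text
t 15.05 tcp [ 0.5589 -0.0979  0.3243] q [-0.491  0.314  1.916  0.762  0.441 -2.588] tilt 37.0 tiltyaw 1.2 xyaw 172.8 y [0.073 0.995 0.07 ] F [-0.1 -0.6  0.3] gap 0.42 grasp [ 0.5914 -0.0973  0.2812]
green 1327 along [-0.0833 -0.0759 -0.0691] across [0.6683 0.6696 0.6724] z [0.1492 0.2142]
red 1108 along [0.0649 0.0707 0.0781] across [0.6687 0.6701 0.6738] z [0.1497 0.2139]
blue 1051 along [-0.012  -0.0053  0.0014] across [0.6713 0.6731 0.6751] z [0.1492 0.2135]
```

View pics/w7.png

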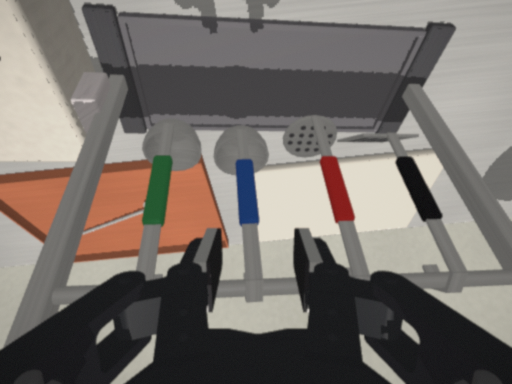

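```bash
python3 - <<'E'
from sim import *
q=manip.sense()['q']
def tl(q):
    p,R=fk(P,q);z=R.apply([0,0,1]);return p.round(3),np.degrees(np.arccos(-z[2])).round(1),np.degrees(np.arctan2(z[1],z[0])).round(1),q.round(2)
def mv(q,goal,n=40,hs=.045):
    for k in range(n):
        p,R=fk(P,q);d=np.array(goal)-p;L=np.linalg.norm(d)
        if L<.002:break
        q=step(q,p+d*min(1,hs/L),R)
    return q,k
for start in ([.5,.0,.42],[.5,.1,.42],[.5,.05,.35]):
  q1,k=mv(q,start);print('start',k,*tl(q1))
  for d in ([-1,0,0],[-.8,0,-.6],[-.6,0,-.8],[-.8,-.0,.6]):
    qq=q1.copy()
    for i in range(1,31):
        p,R=fk(P,qq);qq=step(qq,p+np.array(d)*.045,R)
        if i%10==0:print('  ',d,i,*tl(qq))
E
```

```text
start 4 [ 0.5  -0.    0.42] 37.0 1.2 [-0.32  0.06  1.92  0.38  0.57 -2.05]
   [-1, 0, 0] 10 [0.203 0.061 0.423] 31.2 -3.9 [-0.9  -0.74  2.26  0.41  1.26 -2.41]
   [-1, 0, 0] 20 [-0.172  0.047  0.422] 28.3 -3.1 [ 2.55 -0.12  2.03 -0.25  1.66  1.13]
   [-1, 0, 0] 30 [-0.622  0.047  0.422] 28.3 -3.1 [ 2.92  0.61  1.02 -0.09  2.    1.44]
   [-0.8, 0, -0.6] 10 [0.252 0.024 0.327] 27.5 -1.1 [-0.65 -0.27  2.44  0.48  0.63 -2.46]
   [-0.8, 0, -0.6] 20 [0.    0.079 0.332] 18.7 -8.1 [ 0.44 -0.75  2.44 -0.19  1.18 -0.96]
   [-0.8, 0, -0.6] 30 [-0.095  0.009  0.321] 4.8 6.6 [ 1.28 -0.75  2.44 -0.08  1.42 -0.17]
   [-0.6, 0, -0.8] 10 [0.327 0.047 0.235] 24.2 -5.4 [-0.25  0.26  2.44  1.18  0.07 -2.85]
   [-0.6, 0, -0.8] 20 [0.281 0.106 0.131] 5.0 -0.9 [-0.02  0.61  2.44  1.4   0.   -2.85]
   [-0.6, 0, -0.8] 30 [ 0.191  0.229 -0.05 ] 13.8 -160.2 [ 0.47  1.14  2.25  1.88  0.03 -2.85]
   [-0.8, -0.0, 0.6] 10 [ 0.234 -0.006  0.69 ] 33.5 1.9 [-1.66 -0.7   1.6   0.73  2.18 -2.69]
   [-0.8, -0.0, 0.6] 20 [ 0.161 -0.133  0.921] 25.4 5.1 [-1.93 -0.31  0.81  0.96  2.65 -2.56]
   [-0.8, -0.0, 0.6] 30 [ 0.003
[... 1689 characters left out ...]
9] 23.0 -21.7 [ 1.59  0.85  2.4  -1.43  0.37  1.62]
   [-0.8, 0, -0.6] 30 [-0.396  0.251 -0.191] 23.0 -21.7 [ 2.4   1.32  1.6  -0.24  0.61  1.2 ]
   [-0.6, 0, -0.8] 10 [0.313 0.091 0.211] 20.5 -3.8 [-0.07  0.34  2.44  1.31  0.   -2.83]
   [-0.6, 0, -0.8] 20 [0.241 0.172 0.106] 1.0 13.5 [ 0.24  0.7   2.43  1.63  0.   -2.85]
   [-0.6, 0, -0.8] 30 [ 0.071  0.313 -0.138] 14.0 -150.0 [ 0.92  1.32  2.13  2.3   0.13 -2.85]
   [-0.8, -0.0, 0.6] 10 [0.182 0.094 0.62 ] 35.5 -2.1 [-0.48 -0.74  1.79  0.25  1.52 -1.89]
   [-0.8, -0.0, 0.6] 20 [-0.143  0.074  0.912] 33.6 -0.6 [ 0.14 -0.72  0.78 -0.14  2.5  -1.46]
   [-0.8, -0.0, 0.6] 30 [-0.288  0.034  0.967] 50.5 0.0 [ 0.17 -0.75  0.35 -0.28  2.65 -1.61]
```

```bash
python3 - <<'E'
from sim import *
s=manip.sense();R0_=Rn.from_quat(s['tool_rot'])
g=rk(RAIL-.095,-.280,.125);print('dial axis',g, 'vs meas .549,-.3289')
for sp in (-8,0,20,45,60,75,90):
    R=R0_*Rn.from_euler('z',sp,degrees=True);y=R.apply([0,1,0]);
    for up in (0,.1):
        q,e=ik(g+[0,0,up]-R.apply([0,0,.0726]),R,np.array([-1.,.5,1.9,.9,.4,-2.]));print(sp,up,q.round(2),round(e,4),y.round(2))
E
```

```text
dial axis [ 0.54426489 -0.36549634  0.125     ] vs meas .549,-.3289
-8 0 [-0.9   0.62  1.73  0.57  0.57 -2.85] 0.2294 [-0.04  1.   -0.01]
-8 0.1 [-0.94  0.47  1.69  0.59  0.74 -2.85] 0.1443 [-0.04  1.   -0.01]
0 0 [-0.93  0.63  1.74  0.68  0.6  -2.85] 0.1816 [0.07 0.99 0.07]
0 0.1 [-0.97  0.47  1.71  0.69  0.75 -2.85] 0.0913 [0.07 0.99 0.07]
20 0 [-0.98  0.64  1.79  0.95  0.62 -2.85] 0.0672 [0.34 0.9  0.27]
20 0.1 [-1.01  0.48  1.76  0.87  0.74 -2.75] 0.0 [0.34 0.9  0.27]
45 0 [-1.01  0.65  1.83  1.13  0.61 -2.63] 0.0 [0.61 0.63 0.47]
45 0.1 [-1.01  0.48  1.76  0.87  0.74 -2.31] 0.0 [0.61 0.63 0.47]
60 0 [-1.01  0.65  1.83  1.13  0.61 -2.37] 0.0 [0.73 0.41 0.55]
60 0.1 [-1.01  0.48  1.76  0.87  0.74 -2.05] 0.0 [0.73 0.41 0.55]
75 0 [-1.01  0.65  1.83  1.13  0.61 -2.11] 0.0 [0.79 0.16 0.6 ]
75 0.1 [-1.01  0.48  1.76  0.87  0.74 -1.79] 0.0 [0.79 0.16 0.6 ]
90 0 [-1.01  0.65  1.83  1.13  0.61 -1.85] 0.0 [ 0.8 -0.1  0.6]
90 0.1 [-1.01  0.48  1.76  0.87  0.74 -1.53] 0.0 [ 0.8 -0.1  0.6]
```

```bash
python3 - <<'E'
from sim import *
s=manip.sense();R=Rn.from_quat(s['tool_rot']);z=R.apply([0,0,1])
tip=np.array([.549,-.329,.20])-.03*ex-.03*ey; G=tip-.0726*z;print('hover tcp',G)
plan([.49,-.15,.38],17,n=3,step=.045)
E
```

```text
hover tcp [ 0.47119597 -0.35511639  0.2580008 ]
rows [[0.0069, -0.0229, -0.0381, 8.5], [0.0035, -0.0236, -0.0381, 8.5], [-0.0001, -0.0073, -0.0116, 0.0]]
end [ 0.49 -0.15  0.38] left 0.0 spin left 0.0
```

Call:
apply_moves([
  [[0.007,0,-0.042,0],[0.0035,-0.0236,-0.038,0],[0,-0.02,-0.02,8.5]],
])

```text
t: 15.4
tcp_pos: [0.4878, -0.1404, 0.388]
tool_rot: [0.116, 0.943, 0.05, 0.307]
force: [0.4, -0.7, 1.1]
finger_gap: 0.422
```

```bash
python3 - <<'E'
from sim import *
st();plan([.46,-.355,.30],67,n=10,step=.035)
E
```

```text
t 15.4 tcp [ 0.4878 -0.1404  0.388 ] q [-0.682  0.134  1.937  0.67   0.681 -2.456] tilt 36.3 tiltyaw 2.3 xyaw 162.3 y [0.188 0.968 0.166] F [ 0.4 -0.7  1.1] gap 0.422 grasp [ 0.5197 -0.1391  0.3445]
rows [[0.0027, -0.0341, 0.0074, 8.5], [-0.0023, -0.0341, 0.0074, 8.5], [-0.0074, -0.0334, 0.0074, 8.5], [-0.0122, -0.0319, 0.0074, 8.5], [-0.0168, -0.0298, 0.0074, 8.5], [-0.021, -0.027, 0.0075, 8.5], [-0.0168, -0.0159, 0.005, 8.5], [0.0, -0.0, -0.0, 7.5], [0.0, -0.0, -0.0, 0.0], [0.0, -0.0, -0.0, 0.0]]
end [ 0.46  -0.355  0.3  ] left 0.0 spin left 0.0
```

Call:
apply_moves([
  [[0.003,-0.034,0.0074,8.5],[-0.002,-0.034,0.0074,8.5],[-0.0074,-0.0334,0.0074,8.5],[-0.012,-0.032,0.0074,8.5],[-0.017,-0.03,0.0074,8.5]],
], fingers=0, newtons=40)

```text
t: 15.9
tcp_pos: [0.4668, -0.3066, 0.3201]
tool_rot: [0.455, 0.833, 0.161, 0.27]
force: [0.1, -0.3, 0.9]
finger_gap: -0.002
```

Call:
apply_moves([
  [[-0.021,-0.027,0.0075,8.5],[-0.017,-0.016,0.005,8.5],[0,0,0,7],[0,0,0,0]],
])

```text
t: 16.3
tcp_pos: [0.4592, -0.3697, 0.2883]
tool_rot: [0.624, 0.716, 0.215, 0.228]
force: [-0.3, 1.3, 0.2]
finger_gap: -0.002
```

```bash
python3 - <<'E'
from sim import *
s=manip.sense();st(s);np.savez('pics/w8s.npz',p=s['tcp_pos'],r=s['tool_rot']);save('wrist','w8')
print(Rn.from_quat(s['tool_rot']).as_matrix().round(3))
E
```

```text
t 16.3 tcp [ 0.4592 -0.3697  0.2883] q [-1.08   0.445  1.811  0.863  0.781 -1.818] tilt 36.5 tiltyaw 2.2 xyaw 96.7 y [0.796 0.128 0.592] F [-0.3  1.3  0.2] gap -0.002 grasp [ 0.4913 -0.3685  0.2449]
[[-0.117  0.796  0.594]
 [ 0.991  0.128  0.023]
 [-0.058  0.592 -0.804]]
```

View pics/w8.png

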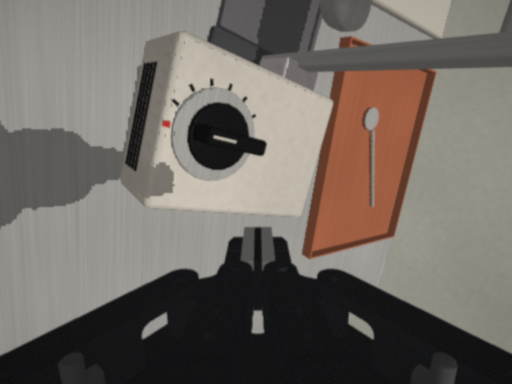

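```bash
python3 - <<'E'
from sim import *
z=np.load('pics/w8s.npz');s={'tcp_pos':z['p'],'tool_rot':z['r']};d=np.load('pics/w8.npy');C=cloud('wrist',d,s);R=Rn.from_quat(z['r']);T=((C.reshape(-1,3)-z['p'])@R.as_matrix()).reshape(C.shape)
for v in (224,227,229,232,236,240,245,252,260,266):
    print(v,[tuple((T[v,u]*1000).round(0).astype(int)) for u in (226,231,236,241,246,252,258,264,270,276,282,288,292)])
p=cv2.imread('pics/w8.png')
for n,(u,v) in dict(red=(166,124),k1=(175,102),k2=(192,87),k3=(211,82),k4=(230,85),k5=(244,97),k6=(254,115),e1=(196,131),e2=(263,147),mid=(230,139),disc=(218,180)).items():
    q=C[v,u];print(n,q.round(4),'rel dial rack',((q-[.549,-.329,0])@ex*1000).round(1),((q-[.549,-.329,0])@ey*1000).round(1))
H=C[...,2];v,u=np.mgrid[0:384,0:512];m=(H>.128)&(H<.14)&(u>180)&(u<280)&(v>110)&(v<170);r=cv2.minAreaRect(C[m][:,:2].astype(np.float32)*1000);print(r,m.sum(),C[m].mean(0))
c=cv2.resize(p[60:260,110:330],None,fx=3,fy=3,interpolation=cv2.INTER_CUBIC);cv2.imwrite('pics/w8c.png',cv2.convertScaleAbs(c,alpha=1.5))
E
```

```text
224 [(np.int64(-95), np.int64(-44), np.int64(332)), (np.int64(-97), np.int64(-38), np.int64(337)), (np.int64(-99), np.int64(-31), np.int64(341)), (np.int64(-101), np.int64(-24), np.int64(347)), (np.int64(-104), np.int64(-17), np.int64(354)), (np.int64(-106), np.int64(-8), np.int64(360)), (np.int64(-109), np.int64(1), np.int64(368)), (np.int64(-112), np.int64(10), np.int64(373)), (np.int64(-115), np.int64(19), np.int64(381)), (np.int64(-118), np.int64(29), np.int64(390)), (np.int64(-121), np.int64(40), np.int64(397)), (np.int64(-125), np.int64(50), np.int64(405)), (np.int64(-127), np.int64(58), np.int64(410))]
227 [(np.int64(-100), np.int64(-45), np.int64(334)), (np.int64(-102), np.int64(-38), np.int64(339)), (np.int64(-104), np.int64(-31), np.int64(343)), (np.int64(-106), np.int64(-24), np.int64(347)), (np.int64(11), np.int64(-6), np.int64(68)), (np.int64(11), np.int64(-3), np.int64(67)), (np.int64(10), np.int64(0), np.int64(68)), (np.int64(11), np.int64(3), np.int64(68)), (np.int64(11), np.int64(6), np.int64(68)), (np.int64(-123), np.int64(30), np.int64(389)), (np.int64(-127), np.in
[... 4837 characters left out ...]
l rack -45.2 -1.5
k1 [ 0.5108 -0.3056  0.0911] rel dial rack -41.3 17.4
k2 [ 0.5252 -0.2918  0.09  ] rel dial rack -29.1 33.2
k3 [ 0.5423 -0.2851  0.09  ] rel dial rack -13.2 42.4
k4 [ 0.5612 -0.2847  0.0906] rel dial rack 5.5 45.6
k5 [ 0.5782 -0.293   0.0899] rel dial rack 23.5 39.9
k6 [ 0.5916 -0.3082  0.0908] rel dial rack 39.0 26.9
e1 [ 0.5216 -0.3258  0.1111] rel dial rack -27.6 -0.9
e2 [ 0.5749 -0.3332  0.1325] rel dial rack 26.2 -0.3
mid [ 0.5398 -0.3278  0.134 ] rel dial rack -9.3 -0.2
disc [ 0.5586 -0.3728  0.0906] rel dial rack 16.1 -41.9
((549.2964477539062, -330.0824890136719), (13.970890045166016, 56.762882232666016), 81.23262786865234) 1045 [ 0.54603598 -0.32948666  0.13312097]
```

View pics/w8c.png

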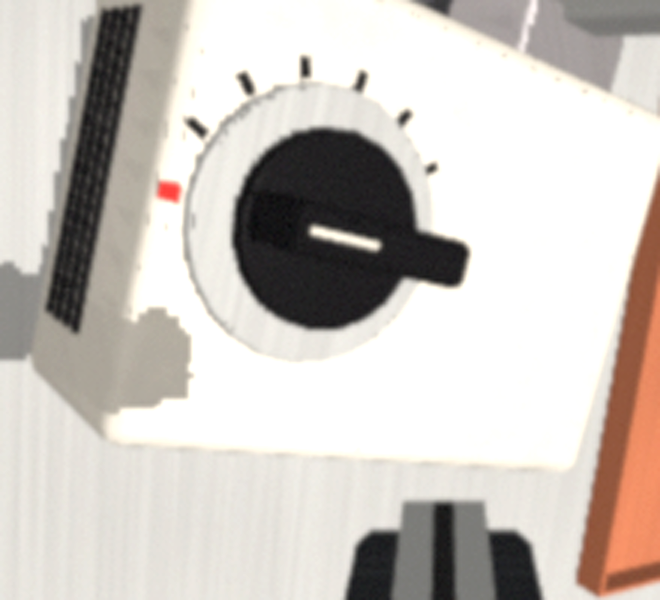

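```bash
cat > dial.py <<'E'
from sim import *
AX=np.array([.5493,-.330,0])
def dk(a,b,z=.113,n=5,step=.03):
    s=manip.sense();R=Rn.from_quat(s['tool_rot']);st(s)
    off=R.apply([.011,.0065,.073]) # TCP -> corner K
    K=s['tcp_pos']+off;d=K-AX;tipz=(s['tcp_pos']+R.apply([0,0,.073]))[2];print('K now',(d@ex*1000).round(1),(d@ey*1000).round(1),'tip z',tipz.round(4))
    g=AX+a/1000*ex+b/1000*ey;T=g-off;T[2]=s['tcp_pos'][2]+z-tipz
    plan(T,0,n=n,step=step)
E
python3 - <<'E'
from dial import *
dk(-20,-18,.15)
E
```

```text
t 16.35 tcp [ 0.4592 -0.3697  0.2884] q [-1.08   0.445  1.811  0.863  0.781 -1.82 ] tilt 36.5 tiltyaw 2.2 xyaw 96.8 y [0.796 0.131 0.592] F [ 0.1 -1.1 -0.8] gap 0.002 grasp [ 0.4913 -0.3685  0.245 ]
K now -38.4 -32.4 tip z 0.2297
rows [[0.005, -0.0106, 0.0276, 0.0], [0.0049, -0.0106, 0.0276, 0.0], [0.0038, -0.0082, 0.0213, 0.0], [0.0, -0.0, -0.0, 0.0], [0.0, -0.0, -0.0, 0.0]]
end [ 0.4796 -0.3582  0.2087] left 0.0001 spin left 0.0
```

Call:
apply_moves([
  [[0.005,-0.0106,0.0276,0],[0.005,-0.0106,0.0276,0],[0.004,-0.008,0.021,0],[0,0,0,0]],
])

```text
t: 16.75
tcp_pos: [0.4819, -0.3575, 0.2067]
tool_rot: [0.619, 0.72, 0.212, 0.231]
force: [-1.2, 0.3, -0.1]
finger_gap: -0.003
```

```bash
python3 - <<'E'
from dial import *
dk(-20,-17,.113,step=.02)
E
```

```text
t 16.75 tcp [ 0.4819 -0.3575  0.2067] q [-1.027  0.594  1.858  1.066  0.636 -2.049] tilt 36.5 tiltyaw 2.0 xyaw 97.4 y [0.793 0.144 0.591] F [-1.2  0.3 -0.1] gap -0.003 grasp [ 0.5141 -0.3564  0.1633]
K now -17.8 -17.1 tip z 0.148
rows [[0.0018, -0.0127, 0.0153, 0.0], [0.0013, -0.0096, 0.0116, 0.0], [-0.0, -0.0, -0.0, 0.0], [-0.0, -0.0, -0.0, 0.0], [-0.0, -0.0, -0.0, 0.0]]
end [ 0.4798 -0.3571  0.1717] left 0.0 spin left 0.0
```

Call:
apply_moves([
  [[0.0018,-0.0127,0.0153,0],[0.0013,-0.0096,0.0116,0],[0,0,0,0]],
])

```text
t: 17.05
tcp_pos: [0.4815, -0.3568, 0.1728]
tool_rot: [0.615, 0.723, 0.212, 0.232]
force: [0.5, 0.2, 0.4]
finger_gap: -0.0
```

```bash
python3 - <<'E'
from dial import *
dk(-20,-10,.113,step=.02);dk(-21,-2.7,.113,step=.006)
save('wrist','w9')
E
```

```text
t 17.05 tcp [ 0.4815 -0.3568  0.1728] q [-1.028  0.658  1.877  1.175  0.6   -2.191] tilt 36.7 tiltyaw 1.9 xyaw 97.8 y [0.791 0.153 0.592] F [0.5 0.2 0.4] gap -0.0 grasp [ 0.5137 -0.3557  0.1295]
K now -18.3 -16.4 tip z 0.1143
rows [[0.0067, -0.0003, 0.0007, 0.0], [-0.0, 0.0, 0.0, 0.0], [-0.0, 0.0, 0.0, 0.0], [-0.0, 0.0, 0.0, 0.0], [-0.0, 0.0, 0.0, 0.0]]
end [ 0.4808 -0.3502  0.1716] left 0.0001 spin left 0.0
t 17.05 tcp [ 0.4815 -0.3568  0.1728] q [-1.028  0.658  1.877  1.175  0.6   -2.191] tilt 36.7 tiltyaw 1.9 xyaw 97.8 y [0.791 0.153 0.592] F [0.5 0.2 0.4] gap -0.0 grasp [ 0.5137 -0.3557  0.1295]
K now -18.3 -16.4 tip z 0.1143
rows [[0.006, 0.0004, 0.0004, 0.0], [0.006, 0.0004, 0.0004, 0.0], [0.0019, 0.0001, 0.0001, 0.0], [0.0, 0.0, 0.0, 0.0], [0.0, 0.0, 0.0, 0.0]]
end [ 0.4809 -0.3429  0.1716] left 0.0001 spin left 0.0
```

View pics/w9.png

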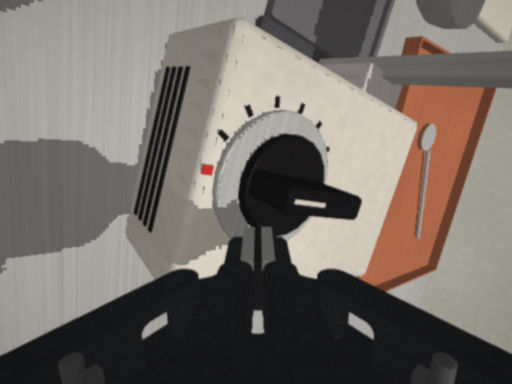

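Call:
apply_moves([
  [[0.006,0.0,0.0004,0],[0.006,0,0.0004,0],[0.003,0,0,0],[0,0,0,0]],
])

```text
t: 17.5
tcp_pos: [0.4811, -0.343, 0.176]
tool_rot: [0.614, 0.723, 0.21, 0.237]
force: [-0.2, -0.8, -1.5]
finger_gap: -0.002
```

```bash
python3 - <<'E'
from dial import *
dk(-21.1,1.7,.113,step=.006)
save('wrist','w10')
E
```

```text
t 17.5 tcp [ 0.4811 -0.343   0.176 ] q [-1.013  0.645  1.906  1.218  0.582 -2.23 ] tilt 36.9 tiltyaw 1.2 xyaw 97.8 y [0.788 0.159 0.595] F [-0.2 -0.8 -1.5] gap -0.002 grasp [ 0.5135 -0.3423  0.1328]
K now -20.5 -3.3 tip z 0.1176
rows [[0.0047, -0.0016, 0.0034, 0.0], [0.0007, -0.0003, 0.0004, 0.0], [-0.0, 0.0, 0.0, 0.0], [-0.0, 0.0, 0.0, 0.0], [-0.0, 0.0, 0.0, 0.0]]
end [ 0.4811 -0.3379  0.1714] left 0.0001 spin left 0.0
```

View pics/w10.png

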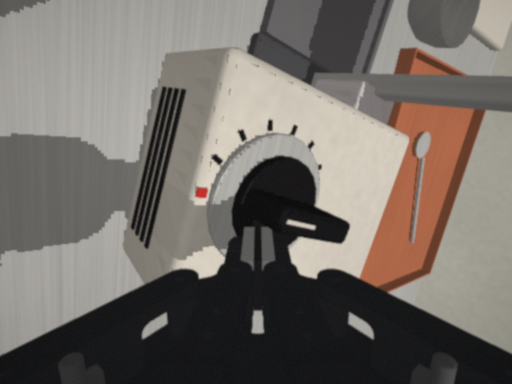

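```bash
cat >> dial.py <<'E'
def ang(name):
    s=manip.sense();save('wrist',name);C=cloud('wrist',np.load(f'pics/{name}.npy'),s);p=cv2.imread(f'pics/{name}.png')
    R=Rn.from_quat(s['tool_rot']).as_matrix();T=(C-s['tcp_pos'])@R
    D=np.linalg.norm(C[...,:2]-AX[:2],axis=-1);m=(C[...,2]>.1285)&(C[...,2]<.138)&(D<.033)&~((abs(T[...,0])<.016)&(abs(T[...,1])<.03)&(T[...,2]<.078))
    Q=C[m][:,:2];A=np.c_[(Q-AX[:2])@ex[:2],(Q-AX[:2])@ey[:2]]
    r=cv2.minAreaRect((A*1000).astype(np.float32));w,V=np.linalg.eigh(np.cov(A.T));d=V[:,1];d=d if d[1]>0 else -d
    a=np.degrees(np.arctan2(d[1],-d[0]));a=a if a<150 else a-180
    print('bar angle PCA',a.round(1),'rect',np.round(r[0],1),np.round(r[1],1),round(r[2],1),m.sum())
E
python3 -c "
from dial import *
ang('w11')"
```

```text
bar angle PCA 9.0 rect [-0.3  0.2] [14.1 56.9] 84.0 1266
```

Call:
apply_moves([
  [[0.005,-0.001,0.004,0],[0.003,-0.001,0.001,0],[0,0,0,0]],
])

```text
t: 17.9
tcp_pos: [0.4818, -0.3361, 0.1705]
tool_rot: [0.614, 0.723, 0.21, 0.238]
force: [0.1, -0.2, 0.3]
finger_gap: -0.004
```

```bash
python3 -c "
from dial import *
ang('w12');dk(-20.3,6.1,.113,step=.006)"
```

```text
bar angle PCA 28.1 rect [-0.1  0.4] [14.1 59.1] 64.6 1146
t 17.95 tcp [ 0.4819 -0.3362  0.1705] q [-1.004  0.654  1.92   1.261  0.57  -2.27 ] tilt 37.0 tiltyaw 1.0 xyaw 97.7 y [0.787 0.159 0.596] F [0.1 0.1 0.1] gap -0.003 grasp [ 0.5144 -0.3356  0.1274]
K now -20.6 3.4 tip z 0.1122
rows [[0.0024, 0.0014, -0.0002, 0.0], [-0.0, 0.0, 0.0, 0.0], [-0.0, 0.0, 0.0, 0.0], [-0.0, 0.0, 0.0, 0.0], [-0.0, 0.0, 0.0, 0.0]]
end [ 0.4825 -0.3336  0.1713] left 0.0 spin left 0.0
```

Call:
apply_moves([
  [[0.004,0.001,0,0],[0.003,0.002,0,0],[0,0,0,0]],
])

```text
t: 18.25
tcp_pos: [0.4833, -0.3286, 0.1712]
tool_rot: [0.614, 0.723, 0.209, 0.238]
force: [-0.6, 0.4, 0.6]
finger_gap: 0.002
```

```bash
python3 -c "
from dial import *
ang('w13');dk(-16.1,13.8,.113,step=.006)"
```

```text
bar angle PCA 46.6 rect [-4.7  5.9] [13.5 43. ] 41.5 515
t 18.3 tcp [ 0.4833 -0.3287  0.1712] q [-0.993  0.649  1.931  1.276  0.561 -2.276] tilt 37.0 tiltyaw 0.9 xyaw 97.6 y [0.788 0.158 0.595] F [ 0.5 -0.6  0.3] gap -0.001 grasp [ 0.5157 -0.3282  0.128 ]
K now -20.3 11.0 tip z 0.1128
rows [[0.0015, 0.0041, 0.0027, 0.0], [0.0, -0.0, -0.0, 0.0], [0.0, -0.0, -0.0, 0.0], [0.0, -0.0, -0.0, 0.0], [0.0, -0.0, -0.0, 0.0]]
end [ 0.4879 -0.3265  0.1713] left 0.0 spin left 0.0
```

Call:
apply_moves([
  [[0.0015,0.004,0.0027,0],[0,0,0,0]],
])

```text
t: 18.5
tcp_pos: [0.4878, -0.3258, 0.1711]
tool_rot: [0.614, 0.723, 0.209, 0.238]
force: [-0.9, -0.3, 0.4]
finger_gap: -0.001
```

```bash
python3 -c "
from dial import *
ang('w14');dk(-13.3,16.4,.113,step=.006)"
```

```text
bar angle PCA 50.2 rect [-3.1  8.9] [10.9 41. ] 41.8 217
t 18.55 tcp [ 0.4877 -0.3262  0.1711] q [-0.981  0.65   1.926  1.276  0.556 -2.266] tilt 36.9 tiltyaw 1.0 xyaw 97.6 y [0.789 0.158 0.594] F [-1.1 -0.  -0. ] gap -0.003 grasp [ 0.5201 -0.3256  0.1279]
K now -16.4 14.2 tip z 0.1128
rows [[0.0012, 0.0031, 0.0019, 0.0], [0.0, -0.0, -0.0, 0.0], [0.0, -0.0, -0.0, 0.0], [0.0, -0.0, -0.0, 0.0], [0.0, -0.0, -0.0, 0.0]]
end [ 0.4911 -0.3245  0.1713] left 0.0001 spin left 0.0
```

View pics/w14.png

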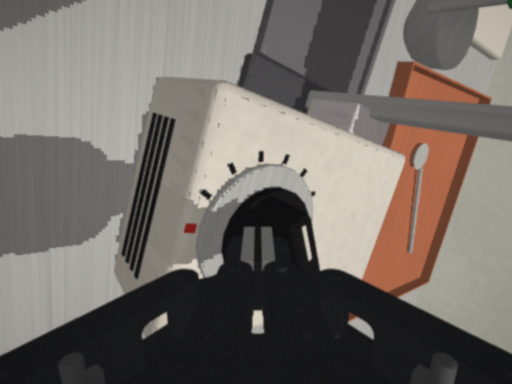

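Call:
apply_moves([
  [[0.0012,0.003,0.002,0],[0,0,0,0]],
])

```text
t: 18.75
tcp_pos: [0.4905, -0.3238, 0.171]
tool_rot: [0.614, 0.723, 0.209, 0.237]
force: [0.7, 0.2, -0.5]
finger_gap: -0.002
```

Call:
apply_moves([
  [[-0.002,-0.01,-0.01,0],[-0.005,-0.01,-0.015,0],[-0.005,-0.01,-0.025,0],[0,0,-0.03,0],[0,0,0,0]],
])

```text
t: 19.25
tcp_pos: [0.4165, -0.3421, 0.2192]
tool_rot: [0.614, 0.723, 0.21, 0.237]
force: [-0.5, -1.0, 0.1]
finger_gap: 0.004
```

```bash
python3 -c "
from dial import *
st();ang('w15')
c=cv2.imread('pics/w15.png')[60:300,110:400];cv2.imwrite('pics/w15c.png',cv2.convertScaleAbs(cv2.resize(c,None,fx=2.4,fy=2.4,interpolation=cv2.INTER_CUBIC),alpha=1.4))"
```

```text
t 19.25 tcp [ 0.4165 -0.3421  0.2192] q [-1.137  0.525  1.991  1.109  0.661 -2.221] tilt 36.9 tiltyaw 1.2 xyaw 97.8 y [0.789 0.159 0.594] F [-0.5 -1.   0.1] gap 0.004 grasp [ 0.4489 -0.3414  0.176 ]
bar angle PCA 73.0 rect [-0.2  0.1] [15.2 56.4] 18.5 1131
```

View pics/w15c.png

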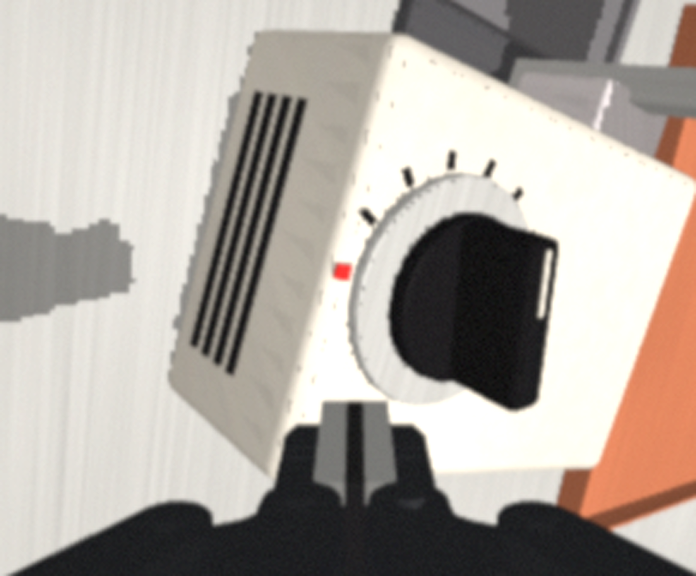

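```bash
python3 - <<'E'
from tgt import *
save('side','s9');d=np.load('pics/s9.npy');C=cloud('side',d);p=cv2.imread('pics/s9.png');hsv=cv2.cvtColor(p,cv2.COLOR_BGR2HSV);H,S,V=[hsv[...,i] for i in range(3)];v,u=np.mgrid[0:384,0:512]
for n,m in(('blue',(H>100)&(H<130)&(S>130)&(v>120)),('red',((H>172)|(H<5))&(S>150)&(v>150)&(u>225)&(u<250)),('green',(H>45)&(H<80)&(S>90)&(v>120)&(u>240)&(u<280)),('black',(V<40)&(u>215)&(u<230)&(v>180)&(v<215))):
    Q=C[m];print(n,m.sum(),'across',np.percentile(Q@ex,[3,50,97]).round(4),'along',np.percentile(Q@ey,[3,50,97]).round(4),'z',np.percentile(Q[:,2],[3,97]).round(3))
b=p[60:284,140:340];cv2.imwrite('pics/s9c.png',cv2.convertScaleAbs(cv2.resize(b,None,fx=2.6,fy=2.6,interpolation=cv2.INTER_CUBIC),alpha=1.6))
E
```

```text
blue 70 across [0.6703 0.6727 0.6765] along [0.0031 0.0058 0.0088] z [0.155 0.216]
red 106 across [0.6693 0.6727 0.6781] along [0.0747 0.0813 0.0845] z [0.154 0.216]
green 75 across [0.6694 0.6725 0.6762] along [-0.0749 -0.0683 -0.0651] z [0.155 0.216]
black 118 across [0.6699 0.6726 0.6784] along [0.1471 0.156  0.1589] z [0.15  0.216]
```

View pics/s9c.png

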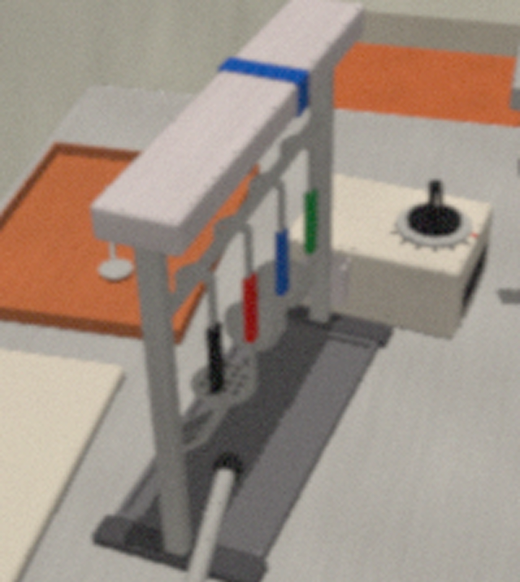

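```bash
python3 -c "
from h import *
print(manip.sign_off())"
```

```text
the job is handed in; nothing more can be done
None
```

The blue ladle hangs on the rail under the blue clip, let go, and the dial stands at the third click. I handed the job in at about 19 s of the 58 s allowed; the hand-in reported no verdict.

**How it was done:** the moves cannot tilt the tool directly, so I got the needed tilt of 37–46° by pushing the arm against its reach and joint limits. I then gripped the sleeve, lifted the ladle off the stand and hung it. The tool was still tilted for the dial, so I pushed the bar round with the closed fingertips instead of gripping it.

**Last checks, all from camera measurements:**
- **Ladle:** it hangs at the same height and distance across the rail as its neighbours. In the side view it is within about 1 mm of midway between red and green. The wrist views put it 2–3 mm off centre. Both are inside the 15 mm limit.
- **Neighbours:** the red, green and black sleeves read about where they did at the start, to about 1 mm.
- **Dial:** the bar measured 71.5° to 73°, against 72° for the third click.
- **Robot:** it is backed off and touching nothing.

**One thing that could count against it:** while placing the ladle, joint 6 sat at its limit and read up to -2.855 rad, slightly past the stated range of -2.85. No error was raised at the time.

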